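# Hang a glaze test ring on the sample rail

## Robot

A 6-joint arm with a two-finger parallel gripper is mounted at the origin on a cart in front of the work surface, level with it; the furniture and walls round the work are solid. World frame = base frame: x ahead of the robot, y to its left, z up, the work surface at z = 0. Lengths are in mm, angles in degrees, forces in N, time in s.
With the tool pointing down it reaches from about 300 to 850 mm from the base axis. Payload 4.2 kg.
Tool frame: the origin (TCP) lies midway between the tips of the shut fingers; the grasp point (between the pads) lies 19 mm behind it; y points along the fingers, z is the direction in which the jaws open and shut, and the axes are right-handed (so a half turn about y gives the same grasp; the last joint's range is limited). The gripper opens to 91 mm and grips with 3 to 60 N. Pads are 32 mm wide; open, the fingers measure 118 mm over their backs; the gripper's body (76 mm by 178 mm) begins 60 mm behind the grasp point.
Start: joints at [61.994, 18.312, 89.639, -0, 72.044, -1.146], TCP at [259.799, 512.979, 213.976] pointing down, gripper open.
Joint ranges: [-177.97, 177.97], [-48.28, 115.42], [12.27, 149.76], [-77.06, 257.06], [2.81, 150.46], [-146.56, 146.56]. Speed limits (degrees/s): [147.25, 147.25, 180, 180, 180, 180].

## Interface

Orientations are given as [roll, pitch, yaw] about the fixed x, y, z axes, in that order (R = Rz(yaw) Ry(pitch) Rx(roll)).
In Python, from workcell import env gives the robot as it stands.
- The arm moves only by the shell command python3 -m handwheel 'ROWS' [FORCE]. ROWS is JSON, a list of rows, each a list of 3 entries, a list of its own where there are three numbers: the opening, from 0 (shut) to 1 (fully open), then the shift along the tool's x, y, z in mm, then the turn, a rotation vector about the tool's x, y, z in degrees. A call has exactly 10 rows; each row shifts and turns the commanded pose from where the row before left it, along the tool's axes as they then stand; what a row does not reach is not made up. A row lasts 1/12 s, in which the tool goes at most 41.7 mm and 7.16 degrees, less where a joint would pass 70% of its speed; a pose out of reach is approached as far as the arm can. A call is refused whole if a number of a shift passes 41.7 or a number of a turn 7.16, either way. A call with a gripper value outside its range is refused whole. The fingers move at their own pace and stop on an object; FORCE is the grip in N (left out, the last holds). Time passes only in rows, so rows that do not move let the fingers close, or fill a call up. It gives the time, the measured TCP pose, the force and the opening at its end, in the units of the state.
- env.state(): the state, without advancing time (a new reading comes with each control period).
- env.grab_frame(name): name is "scene" or "top" or "wrist"; returns the picture (420x560x3 uint8, red, green, blue); there is no depth.
- env.camera_info(name): a dict with "fx", "fy", "cx", "cy" (pixels), "k1" (the pictures are not rectified: a ray, as slopes to the right and down, at radius r is drawn at 1 + k1 r^2 times it, then the intrinsics apply), "camera_from_world" (4x4, takes a point from world to camera coordinates); the wrist camera has in their place "mount" (4x4, takes a point from camera to tool coordinates, whose origin is the TCP and whose axes are the tool frame's). Camera axes: x right, y down, z forward; pixel columns grow to the right and rows downward; lengths in mm; the calibration is good to about 2 mm. A picture is of the moment at which its call begins: read the wrist's pose just before it. camera_info takes no time and is no camera call.
- env.job_done(): hands the job in, once; it reports no verdict.
Trained networks look in the newest picture that a camera, given by its name, has taken for a name from the list of things; names that differ only in an ending like _2 or _b are one class to them, and where a whole thing is asked for, a point or a joint stands for the part that bears it (a point fixed in the world has none). Each returns a list of dicts, best first, with "p" (0 to 1); they miss things now and then, are a little off and sometimes report something else, mostly with a low value. They report only what shows in the picture. A call takes as long as a camera call.
- env.masks_of(camera, label): "region" (420x560 bool, what is visible of it) and "location" ([column, row] in pixels, amid what is visible of it).
The state is a dict: "time_s": time; "qpos": joint angles; "qvel": joint speeds; "effort": joint torques, N m; "ee_pos": TCP position; "ee_rot": TCP orientation; "force": force on the tool from outside, world axes, zero at the start; "torque": the same for the moment, N m; "gripper_width": finger opening in mm.
Only numpy, scipy, OpenCV 4.12 (cv2) and the standard library are available. Lean on these libraries where they do the work, as an engineer would, in place of code of your own. Each camera call takes 0.05 s, during which the arm holds its last target.

## Task

Take the fired clay test ring from its wooden stand, thread it onto the free, slanted end of the bent steel sample rail, and slide it round both bends until it sits fully up against the round stop; then let it hang there. Do not drop the ring on the way, and leave the glaze jar and the timer where they stand.

Things in the scene. Friction and masses are not known exactly. Their poses are not given: they have to be found in the camera images.
- test_ring: Plain terracotta ring (short thick tube), outer diameter 32 mm, bore 16 mm, 30 mm long, about 50 g, loose, ends alike. Origin mid-bore; x along the bore. It starts lying bore level on the stand's dowels, centre 48 mm above the table. The 7 mm rod passes its bore with 4.5 mm to spare all round and at most about 17 degrees of skew, so the ring must turn with the rod.
- stand: Small fixed wooden stand: foot 60 x 60 x 10 mm, on it a block 20 mm wide and 30 mm high with two 8 mm dowels along its x axis (26 mm over both, tops 34 mm above the table) in which the ring lies, bore along the stand's x. Origin under the centre of the foot. The ring's sides are free for fingers.
- rail: Fixed sample rail: one bent 7 mm steel rod, free at its low end, carried at the far end by a 16 mm post on a wooden block 110 x 110 x 26 mm centred at (189, -134) mm. Origin on the table right under the free tip; x: the horizontal way the ring goes on, y to its left, z up. The points give its centre line, in mm in this frame.
- rail_tip (a point): Centre of the rod's free tip, at (0, 0, 90). From here the rod runs straight for 80 mm, rising at 35 degrees from level towards +x.
- rail_bend1 (a point): End of the slanted part at (65.5, 0, 135.9), where the first bend begins: radius 40 mm, in the same upright plane, from the slant to level.
- rail_level (a point): End of the first bend at (88.5, 0, 143.1); then level and straight along +x for 20 mm. The rod stays at this height up to the stop.
- rail_bend2 (a point): Start of the second bend at (108.5, 0, 143.1): level, radius 45 mm, to the right (towards -y) through 70 degrees.
- rail_last (a point): End of the second bend at (150.8, -29.6, 143.1); then straight and level for 55 mm, 70 degrees to the right of +x, to the face of the stop: a disc 22 mm in diameter, 10 mm thick, round the rod, 24 mm before the rod turns down into the post.
- rail_seat (a point): Point on the centre line 15 mm before the face of the stop, at (164.4, -67.2, 143.1): the middle of the ring when it touches the stop centred on the rod. Let go, the ring sinks 4.5 mm until the rod carries it.
- glaze_jar: Small round glaze jar with a dark screw lid, 51 mm in diameter, 60 mm high, loose; origin under its centre. Bystander.
- timer: Round wind-up timer, 63 mm in diameter, 43 mm high, loose; origin under its centre. Bystander.

How it is judged:
By the outcome, as a careful person would: the job done as asked, in the order asked, and still so for the second after the job is handed in, with the robot touching nothing.
It also fails if it takes over 58 s, if anything falls off the work surface, if the arm or the gripper's body presses on something with over 40 N, if the wrist force passes 120 N, or if a joint passes its speed limit or range.

## Working session

There is one attempt and no reset: what is moved stays moved. The work goes in short steps, Python scripts to look and compute and a shell command to move; the robot and the scene stay as the last step left them, time stands still between calls to the robot, and variables do not carry over. Pictures are saved under pics/ and viewed, and the job is handed in when it is done.

```bash
ls; mkdir -p pics
python3 - <<'E'
from workcell import env
import cv2,numpy as np
print(env.state())
for n in ["scene","top","wrist"]:
    im=env.grab_frame(n); cv2.imwrite(f"pics/a_{n}.png",im[:,:,::-1])
    print(n,env.camera_info(n))
    for l in ["test_ring","stand","rail","glaze_jar","timer"]:
        r=env.masks_of(n,l)
        print(l,[(round(x["p"],2),x["location"],int(x["region"].sum())) for x in r[:3]])
print(env.state()["time_s"])
E
```

```text
pics
{'time_s': 0.0, 'qpos': array([ 6.19933978e+01,  1.83523218e+01,  8.97071863e+01, -6.07349005e-04,
        7.20458508e+01, -1.14456413e+00]), 'qvel': array([ 0.03939557, -0.05208411,  0.0565998 , -0.03035226, -0.04554   ,
       -0.03195418]), 'effort': array([-3.02146284e-03, -4.12463164e+01, -2.31969881e+01,  7.25887902e-02,
        4.57312376e-02, -1.30192702e-04]), 'ee_pos': array([259.55426585, 512.49801834, 213.10819786]), 'ee_rot': array([-9.01053493e+01,  1.52723758e-03, -2.68618517e+01]), 'force': array([-0.51154778,  0.14414003,  0.06429973]), 'torque': array([ 0.00628584,  0.00109355, -0.03961823]), 'gripper_width': 91.0670272093022}
scene {'fx': 506.0303559317284, 'fy': 506.0303559317284, 'cx': 284.23522184303204, 'cy': 211.4117314185755, 'k1': -0.18292485691033356, 'camera_from_world': array([[ 6.57511403e-01, -7.53263796e-01, -1.65047824e-02,
        -2.61222272e+02],
       [-3.17924209e-01, -2.57517496e-01, -9.12474074e-01,
         2.94414372e+02],
       [ 6.83083415e-01,  6.05209379e-01, -4.08801487e-01,
         6.80988011e+02],
       [ 0.00000000e+00,  0.00
[... 773 characters left out ...]
], 175)]
stand [(0.75, [183.8, 230.6], 344)]
rail [(0.6, [249.5, 170.1], 1913)]
glaze_jar [(0.9, [377.5, 164.2], 475)]
timer [(0.93, [242.7, 263.3], 560)]
wrist {'fx': 303.88076298139856, 'fy': 303.88076298139856, 'cx': 277.5207555710248, 'cy': 209.74901375625208, 'k1': -0.012773018370253842, 'mount': array([[-6.05561712e-04,  9.67291118e-01,  2.53668142e-01,
        -7.04014320e+01],
       [-1.94812104e-04, -2.53668298e-01,  9.67291247e-01,
        -1.69885918e+02],
       [ 9.99999798e-01,  5.36336919e-04,  3.42051827e-04,
        -3.19150531e-02],
       [ 0.00000000e+00,  0.00000000e+00,  0.00000000e+00,
         1.00000000e+00]])}
test_ring []
stand []
rail []
glaze_jar []
timer []
0.9
```

View pics/a_scene.png

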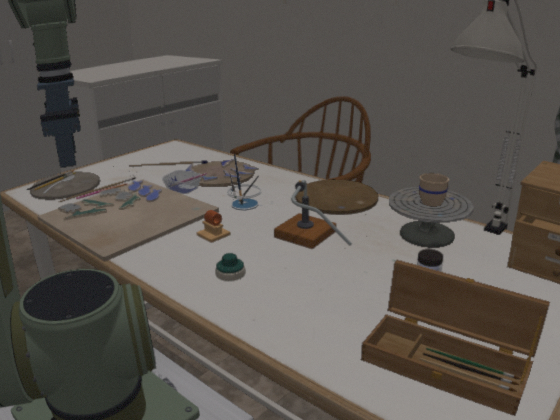

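View pics/a_top.png

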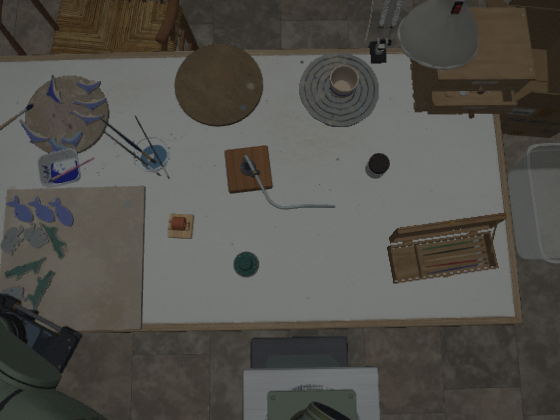

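View pics/a_wrist.png

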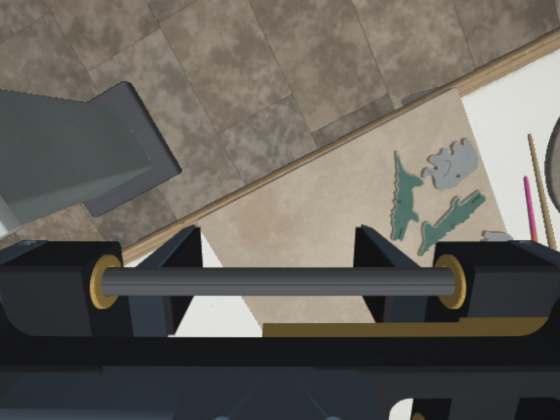

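```bash
cat > h.py <<'E'
from workcell import env
import numpy as np,cv2
from scipy.spatial.transform import Rotation as R
def proj(n,P,info=None):
    c=info or env.camera_info(n); T=c["camera_from_world"]
    P=np.atleast_2d(P); q=P@T[:3,:3].T+T[:3,3]
    s=q[:,:2]/q[:,2:]; r2=(s**2).sum(1,keepdims=True); s=s*(1+c["k1"]*r2)
    return np.c_[c["fx"]*s[:,0]+c["cx"],c["fy"]*s[:,1]+c["cy"]]
def ray(n,uv):
    c=env.camera_info(n); T=c["camera_from_world"]
    d=np.array([(uv[0]-c["cx"])/c["fx"],(uv[1]-c["cy"])/c["fy"]]); s=d.copy()
    for _ in range(20): s=d/(1+c["k1"]*(s@s))
    return -T[:3,:3].T@T[:3,3], T[:3,:3].T@np.r_[s,1]
def atz(n,uv,z):
    o,d=ray(n,uv); return o+d*(z-o[2])/d[2]
def tri(uvs):
    A=np.zeros((3,3));b=np.zeros(3)
    for n,uv in uvs.items():
        o,d=ray(n,uv); d=d/np.linalg.norm(d); M=np.eye(3)-np.outer(d,d); A+=M;b+=M@o
    return np.linalg.solve(A,b)
def path(ds=2):
    """returns s, pts, tangents in rail frame"""
    a=np.radians(35); segs=[]
    def fn(s):
        if s<80: return np.array([s*np.cos(a),0,90+s*np.sin(a)]),np.array([np.cos(a),0,np.sin(a)])
        s-=80; L=40*a
        if s<L:
            t=a-s/40; return np.array([65.5+40*(np.sin(a)-np.sin(t)),0,135.9+40*(np.cos(t)-np.cos(a))]),np.array([np.cos(t),0,np.sin(t)])
        s-=L
        if s<20: return np.array([88.5+s,0,143.1]),np.array([1.,0,0])
        s-=20; b=np.radians(70)
        if s<45*b:
            t=s/45; return np.array([108.5+45*np.sin(t),-45*(1-np.cos(t)),143.1]),np.array([np.cos(t),-np.sin(t),0])
        s-=45*b
        u=np.array([np.cos(b),-np.sin(b),0]); return np.array([150.8,-29.6,143.1])+s*u,u
    return fn
E
python3 - <<'E'
from h import *
for n,(x0,y0,w,h),k in [("top",(160,135,190,150),4),("scene",(190,165,180,120),4)]:
    im=cv2.imread(f"pics/a_{n}.png")[y0:y0+h,x0:x0+w]
    cv2.imwrite(f"pics/b_{n}.png",cv2.resize(cv2.convertScaleAbs(im,alpha=1.5),None,fx=k,fy=k,interpolation=cv2.INTER_CUBIC))
print("ring",atz("top",(176.6,219.3),48),atz("scene",(211.6,217.7),48),tri({"top":(176.6,219.3),"scene":(211.6,217.7)}))
print("tip",atz("top",(334,206.5),90))
E
```

```text
ring [503.7168566  311.54682378  48.        ] [492.14510183 308.25040453  48.        ] [501.97291641 314.83872684  42.82466405]
tip [520.2473143 -60.8834747  90.       ]
```

```bash
sleep 1
```

```text
(no output)
```

View pics/b_top.png

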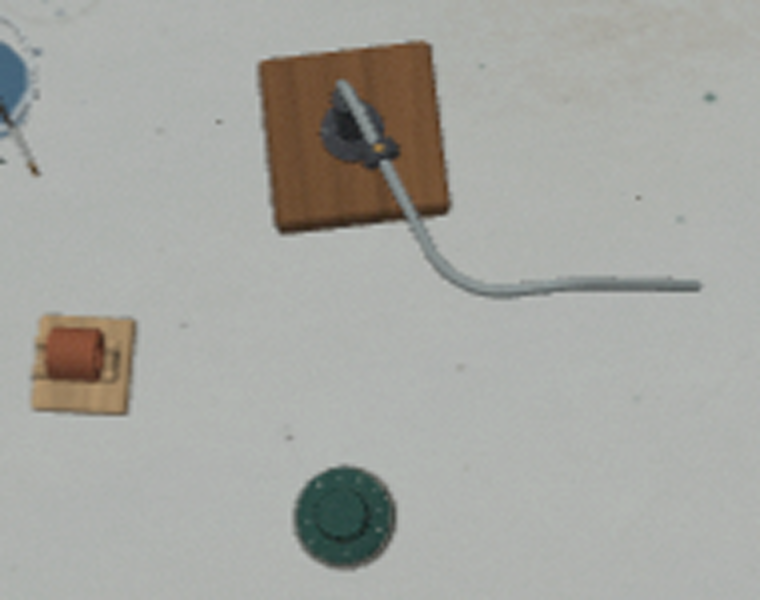

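View pics/b_scene.png

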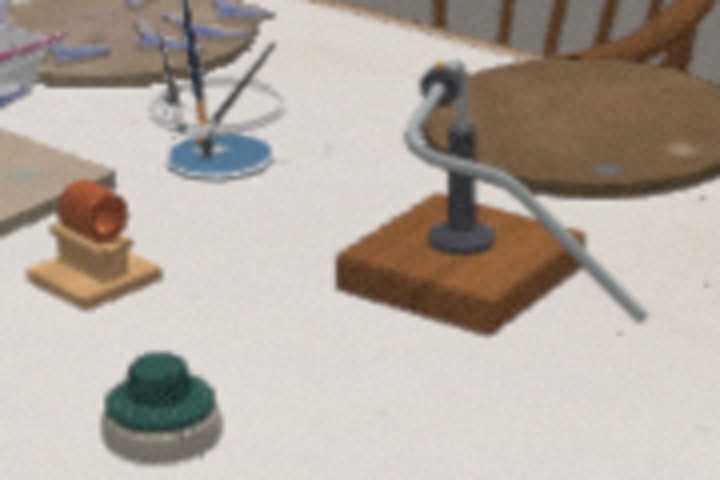

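```bash
cat > fit.py <<'E'
from h import *
from scipy.optimize import least_squares
fn=path(); S=np.arange(0,205,1.0); P=np.array([fn(s)[0] for s in S])
c={n:env.camera_info(n) for n in ("top","scene")}
pts={"top":[(600,285),(550,287),(497,293),(462,281),(438,258),(410,205),(390,168)],
"scene":[(612,280),(580,243),(548,211),(515,183),(470,164),(437,153),(418,142),(411,126),(425,102)]}
off={"top":(160,135),"scene":(190,165)}; tip={"top":(700,286),"scene":(645,319)}
f=lambda n,p:(np.array(p)+.5)/4-.5+off[n]
def W(x,Q): return Q@R.from_euler('z',x[2],degrees=True).as_matrix().T+[x[0],x[1],0]
def res(x,d=False):
    r=[]
    for i,n in enumerate(pts):
        u=proj(n,W(x,P),c[n])+x[3+2*i:5+2*i]
        for p in pts[n]: 
            dd=np.linalg.norm(u-f(n,p),axis=1); j=dd.argmin(); 
            t=u[min(j+1,len(u)-1)]-u[max(j-1,0)]; t/=np.linalg.norm(t); e=f(n,p)-u[j]; r.append(e[0]*t[1]-e[1]*t[0])
        r+=list(u[0]-f(n,tip[n]))
    return np.array(r+list(np.array(x[3:])/1.0))
if __name__=="__main__":
    s=least_squares(res,[520,-60,90,0,0,0,0],diff_step=1e-4)
    print(np.round(s.x,2)); print(np.round(res(s.x),2))
    for i,n in enumerate(pts):
        im=cv2.imread(f"pics/b_{n}.png")
        u=((proj(n,W(s.x,P))+s.x[3+2*i:5+2*i]-off[n]+.5)*4-.5)
        cv2.polylines(im,[np.int32(u)],False,(0,0,255),1)
        blk=np.array([[189+a*55,-134+b*55,26] for a,b in [(1,1),(1,-1),(-1,-1),(-1,1)]])
        u=((proj(n,W(s.x,blk))+s.x[3+2*i:5+2*i]-off[n]+.5)*4-.5)
        cv2.polylines(im,[np.int32(u)],True,(255,0,0),1)
        cv2.imwrite(f"pics/c_{n}.png",im)
E
python3 fit.py
```

```text
[ 5.2233e+02 -6.2000e+01  9.6550e+01  2.0000e-01  2.8000e-01 -8.0000e-02
 -1.2600e+00]
[ 0.12 -0.15  0.16  0.08 -0.03 -0.2  -0.11  0.02 -0.24  0.17 -0.64 -0.58
 -0.01 -0.45 -0.76 -0.35  0.82  0.97 -0.06 -1.68  0.2   0.28 -0.08 -1.26]
```

```bash
python3 -c "
import cv2,numpy as np
a=cv2.imread('pics/c_top.png');b=cv2.imread('pics/c_scene.png')
cv2.imwrite('pics/c2.png',np.hstack([a[:480,230:730],b[:,330:630]]))"
```

```text
(no output)
```

View pics/c2.png

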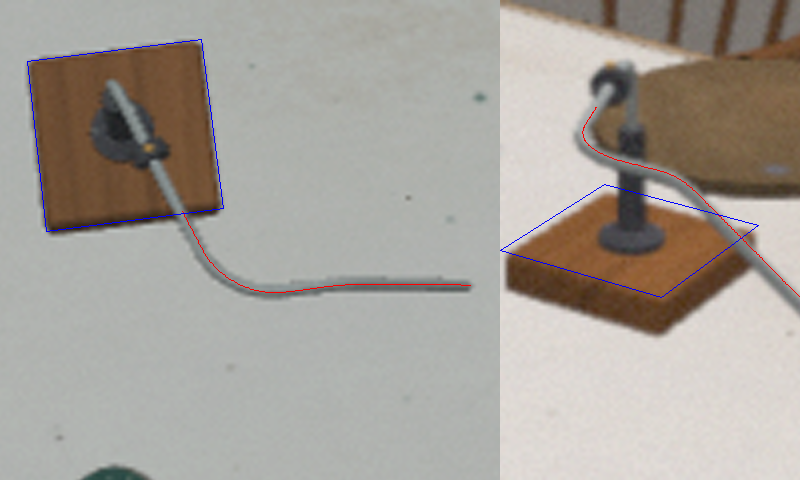

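```bash
cat > fs.py <<'E'
from fit import *
cor=[(40,316),(135,318),(130,415),(32,411)]
f4=[f("top",p) for p in cor]
print([np.round(atz("top",p,10)[:2],1) for p in f4])
Q=np.array([atz("top",p,10)[:2] for p in f4]); print("centre",Q.mean(0))
for a,b in [(0,1),(1,2),(2,3),(3,0)]:
    d=Q[b]-Q[a]; print(np.linalg.norm(d),np.degrees(np.arctan2(d[1],d[0])))
print("ring",atz("top",f("top",(75,354)),50), atz("top",f("top",(75,330)),48))
# outline of ring predicted
def ringpts(c,yaw):
    t=np.linspace(0,2*np.pi,40); o=[]
    for x in (-15,15):
        o.append(np.c_[np.full(40,x),16*np.cos(t),16*np.sin(t)])
    return [q@R.from_euler('z',yaw,degrees=True).as_matrix().T+c for q in o]
import sys
c0=np.r_[Q.mean(0),48] ; yaw=float(sys.argv[1]); c0[:2]+=[float(sys.argv[2]),float(sys.argv[3])]
print(c0)
ims=[]
for n in ("top","scene"):
    im=cv2.imread(f"pics/b_{n}.png")
    for q in ringpts(c0,yaw):
        u=((proj(n,q)-off[n]+.5)*4-.5); cv2.polylines(im,[np.int32(u)],True,(255,0,0),1)
    ims.append(im[280:440,0:180] if n=="top" else im[160:320,0:180])
cv2.imwrite("pics/d_%s.png"%sys.argv[4],cv2.resize(np.hstack(ims),None,fx=2.2,fy=2.2))
E
python3 fs.py 88 0 0 1
```

```text
[array([524.7, 337.4]), array([522.4, 278.3]), array([462. , 280.4]), array([465.5, 340.8])]
centre [493.67074728 309.25184423]
59.150955849831206 -92.2068051472545
60.41783274666924 178.03354098407314
60.516560513941066 86.72653009632586
59.30097500854949 -3.271290459813124
ring [494.06147726 306.65031457  50.        ] [508.92350413 307.40544041  48.        ]
[493.67074728 309.25184423  48.        ]
```

View pics/d_1.png

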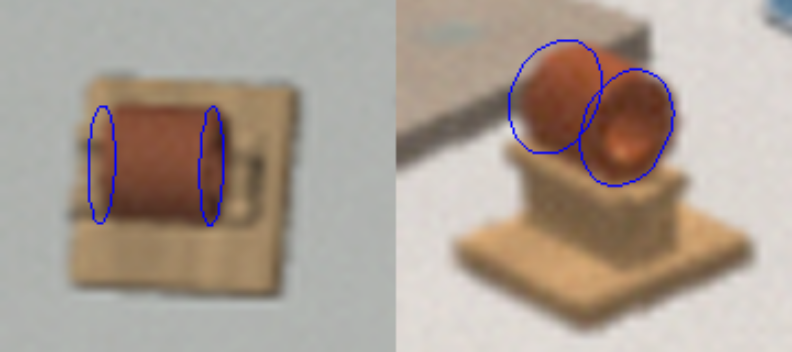

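```bash
cat > plan.py <<'E'
from h import *
def cur():
    s=env.state(); return np.array(s["ee_pos"]),R.from_euler('xyz',s["ee_rot"],degrees=True),s
def rows(p0,r0,wps,op):
    """wps: list of (pos,Rot); each a row. prints rounded rows, simulating the rounded commands"""
    p,r=p0.copy(),r0; out=[]
    for q,t in wps:
        d=np.round(r.inv().apply(q-p),1); w=np.round((r.inv()*t).as_rotvec(degrees=True),2)
        p=p+r.apply(d); r=r*R.from_rotvec(w,degrees=True)
        out.append([op,[float(x)+0 for x in d],[float(x)+0 for x in w]])
        if abs(d).max()>41.7 or abs(w).max()>7.16 or np.linalg.norm(d)>41 or np.linalg.norm(w)>7.1: print("LIMIT",np.linalg.norm(d),np.linalg.norm(w))
    import json
    for i in range(0,len(out),10): print(json.dumps(out[i:i+10]).replace(" ","").replace(".0,",",").replace(".0]","]"))
    print("end",np.round(p,1),np.round(r.as_euler('xyz',degrees=True),2))
def lerp(p0,r0,p1,r1,n):
    w=(r0.inv()*r1).as_rotvec()
    return [(p0+(p1-p0)*k/n, r0*R.from_rotvec(w*k/n)) for k in range(1,n+1)]
down=lambda yaw: R.from_euler('xyz',[-90,0,yaw],degrees=True)
E
python3 - <<'E'
from plan import *
p,r,s=cur()
rows(p,r,lerp(p,r,np.array([494,307.5,130.]),down(-92.4),10),1)
for l,uv in [("timer",(242.7,263.3)),("jar",(377.5,164.2))]: print(l,atz("top",uv,40))
E
```

```text
[[1,[30.2,8.4,-7.7],[0,6.55,0]],[1,[30.8,8.4,-4.3],[0,6.56,0]],[1,[31.2,8.4,-0.7],[0,6.55,0]],[1,[31,8.4,2.8],[0,6.56,0]],[1,[30.5,8.4,6.4],[0,6.55,0]],[1,[29.6,8.4,9.9],[0,6.55,0]],[1,[28.2,8.4,13.1],[0,6.56,0]],[1,[26.6,8.4,16.2],[0,6.55,0]],[1,[24.5,8.4,19.2],[0,6.56,0]],[1,[22.2,8.4,21.9],[0,6.55,0]]]
end [494.  307.5 130. ] [-90.    0.  -92.4]
timer [396.93041412 154.23768271  40.        ]
jar [ 634.12136252 -178.83006293   40.        ]
```

```bash
python3 -m handwheel '[[1,[30,8.4,-7.7],[0,6.55,0]],[1,[31,8.4,-4.3],[0,6.55,0]],[1,[31,8.4,-0.7],[0,6.55,0]],[1,[31,8.4,2.8],[0,6.55,0]],[1,[30.5,8.4,6.4],[0,6.55,0]],[1,[29.6,8.4,9.9],[0,6.55,0]],[1,[28.2,8.4,13.1],[0,6.55,0]],[1,[26.6,8.4,16.2],[0,6.55,0]],[1,[24.5,8.4,19.2],[0,6.55,0]],[1,[22,8.4,21.9],[0,6.55,0]]]'
python3 - <<'E'
from plan import *
for n in ("wrist",): cv2.imwrite(f"pics/e_{n}.png",env.grab_frame(n)[:,:,::-1])
p,r,s=cur(); print(np.round(p,1),np.round(s["ee_rot"],2),s["time_s"],s["force"])
for x in env.masks_of("wrist","test_ring")[:2]: print(x["p"],x["location"])
E
```

```text
time_s: 1.73
ee_pos: [494.9, 306.8, 129.7]
ee_rot: [-90.0, 0.0, -92.7]
force: [0.1, 0.1, -0.2]
gripper_width: 91.2
[498.5 302.9 128. ] [-89.88  -0.2  -93.06] 1.7833 [ 3.36050432 -1.40409636 -1.41651587]
0.88 [277.0, 212.8]
```

View pics/e_wrist.png

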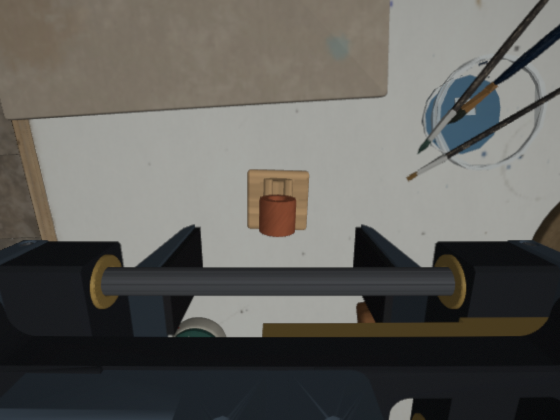

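```bash
python3 -m handwheel '[[1,[0,8,0],[0,0,0]],[1,[0,8,0],[0,0,0]],[1,[0,8,0],[0,0,0]],[1,[0,6,0],[0,0,0]],[1,[0,0,0],[0,0,0]],[1,[0,0,0],[0,0,0]],[1,[0,0,0],[0,0,0]],[1,[0,0,0],[0,0,0]],[1,[0,0,0],[0,0,0]],[1,[0,0,0],[0,0,0]]]'
cat >> h.py <<'E'
def wray(uv,p,r):
    c=env.camera_info("wrist"); M=c["mount"]
    d=np.array([(uv[0]-c["cx"])/c["fx"],(uv[1]-c["cy"])/c["fy"]]); s=d.copy()
    for _ in range(20): s=d/(1+c["k1"]*(s@s))
    return p+r.apply(M[:3,3]), r.apply(M[:3,:3]@np.r_[s,1])
def wproj(P,p,r):
    c=dict(env.camera_info("wrist")); M=c["mount"]
    T=np.eye(4);T[:3,:3]=r.as_matrix()@M[:3,:3];T[:3,3]=p+r.apply(M[:3,3]); c["camera_from_world"]=np.linalg.inv(T)
    return proj("wrist",P,c)
E
python3 - <<'E'
from plan import *
p,r,s=cur(); im=env.grab_frame("wrist")[:,:,::-1]; cv2.imwrite("pics/f_wrist.png",im)
print(np.round(p,1),np.round(s["ee_rot"],2),s["time_s"])
for x in env.masks_of("wrist","test_ring")[:1]:
    ys,xs=np.where(x["region"]); print(x["p"],x["location"],xs.min(),xs.max(),ys.min(),ys.max())
im=im.copy()
t=np.linspace(0,2*np.pi,40)
for xx in (-15,15):
    q=np.c_[np.full(40,xx),16*np.cos(t),16*np.sin(t)]@R.from_euler('z',87.5,degrees=True).as_matrix().T+[493.7,307.5,48]
    cv2.polylines(im,[np.int32(wproj(q,p,r))],True,(255,0,0),1)
for z,hx in ((10,30),):
    q=np.array([[a*hx,b*hx,z] for a,b in [(1,1),(1,-1),(-1,-1),(-1,1)]])@R.from_euler('z',87.5,degrees=True).as_matrix().T+[493.7,309.3,0]
    cv2.polylines(im,[np.int32(wproj(q,p,r))],True,(0,255,0),1)
cv2.imwrite("pics/f2.png",cv2.resize(im[120:270,190:370],None,fx=4,fy=4))
E
```

```text
time_s: 2.67
ee_pos: [494.0, 308.1, 100.3]
ee_rot: [-90.0, 0.0, -92.4]
force: [0.5, 0.5, 0.2]
gripper_width: 90.6
[494.  308.1 100.3] [-8.996e+01  3.000e-02 -9.236e+01] 2.6667
0.97 [283.1, 225.2] 258 299 203 251
```

View pics/f2.png

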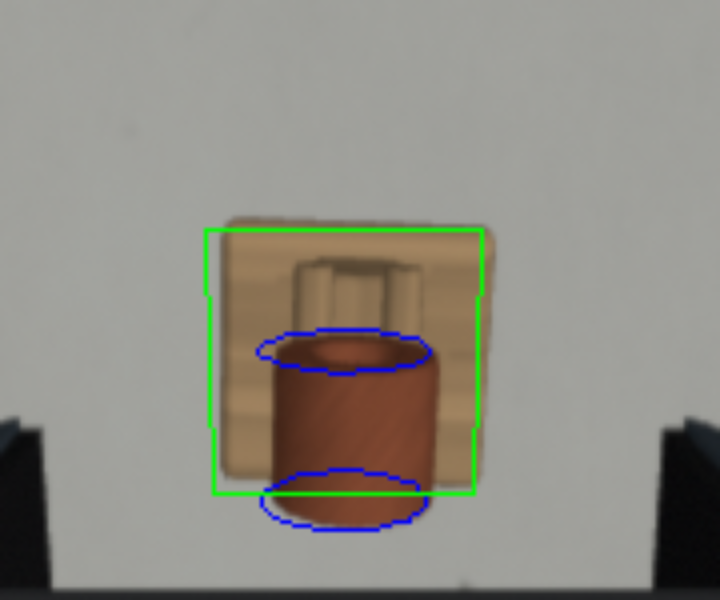

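```bash
python3 -m handwheel '[[1,[0.8,10,1.3],[0,1,0]],[1,[0,12,0],[0,0,0]],[1,[0,12,0],[0,0,0]],[1,[0,12,0],[0,0,0]],[1,[0,10,0],[0,0,0]],[1,[0,8,0],[0,0,0]],[1,[0,6,0],[0,0,0]],[1,[0,0,0],[0,0,0]],[1,[0,0,0],[0,0,0]],[1,[0,0,0],[0,0,0]]]'
python3 -m handwheel '[[0.5,[0,0,0],[0,0,0]],[0.4,[0,0,0],[0,0,0]],[0.35,[0,0,0],[0,0,0]],[0.3,[0,0,0],[0,0,0]],[0.2,[0,0,0],[0,0,0]],[0.1,[0,0,0],[0,0,0]],[0.1,[0,0,0],[0,0,0]],[0.1,[0,0,0],[0,0,0]],[0.1,[0,0,0],[0,0,0]],[0.1,[0,0,0],[0,0,0]]]' 20
python3 - <<'E'
from plan import *
p,r,s=cur(); print(p,s["ee_rot"],s["gripper_width"],s["force"])
im=env.grab_frame("wrist")[:,:,::-1]; cv2.imwrite("pics/g_wrist.png",im)
E
```

```text
time_s: 3.6
ee_pos: [495.6, 307.4, 30.5]
ee_rot: [-89.9, 0.0, -93.4]
force: [0.5, 0.2, -0.6]
gripper_width: 90.8
time_s: 4.43
ee_pos: [494.5, 306.9, 29.9]
ee_rot: [-90.1, -0.0, -93.4]
force: [-0.1, -0.3, 1.5]
gripper_width: 29.0
[494.54768783 306.92695     29.92710218] [-9.00765308e+01 -2.54608431e-02 -9.33761717e+01] 29.029232998072622 [-0.09894996 -0.3498332   1.49264342]
```

View pics/g_wrist.png

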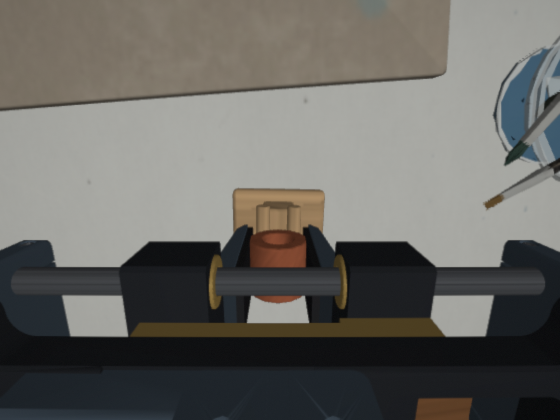

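```bash
cat >> plan.py <<'E'
RAIL=[522.3,-62.0,96.5]; RIN=np.array([0,-18.1,0.])
def Wr(Q,rail=None):
    x=rail or RAIL; return R.from_euler('z',x[2],degrees=True).apply(Q)+[x[0],x[1],0]
def pose(c,t,rail=None):
    """ring centre c, tangent t in rail frame -> TCP pos, rot (tool x=-t)"""
    x=rail or RAIL; t=t/np.linalg.norm(t); side=np.array([t[1],-t[0],0]); side/=np.linalg.norm(side) # right of travel
    X=-t; Z=side; Y=np.cross(Z,X); r=R.from_euler('z',x[2],degrees=True)*R.from_matrix(np.c_[X,Y,Z])
    return Wr(c,rail)-r.apply(RIN), r
fn0=path()
def fn(s):
    if s<0:
        c,t=fn0(0); return c+s*t,t
    return fn0(s)
E
python3 - <<'E'
from plan import *
p,r,s=cur()
c,t=fn(-35)
B=pose(np.array([-60,0,170.]),t); C=pose(c,t)
print(B[0],B[1].as_euler('xyz',degrees=True)); print(C[0],C[1].as_euler('xyz',degrees=True))
A=np.array([494.5,307,190.])
w=lerp(p,r,A,r,6)+lerp(A,r,B[0],B[1],14)
rows(p,r,w,0.1)
E
```

```text
[ 527.91694723 -111.29931312  155.173348  ] [-90.   35.  -83.5]
[524.37032694 -80.17102637  55.09817273] [-90.   35.  -83.5]
[[0.1,[0,-26.7,0],[0,0,0]],[0.1,[0,-26.6,-0.1],[0,0,0]],[0.1,[0,-26.7,0],[0,0,0]],[0.1,[0,-26.7,-0.1],[0,0,0]],[0.1,[0,-26.7,0],[0,0,0]],[0.1,[0,-26.6,-0.1],[0,0,0]],[0.1,[29.7,2.4,4.2],[-0.21,-0.68,2.49]],[0.1,[29.8,1.2,3.8],[-0.21,-0.69,2.5]],[0.1,[29.9,-0.1,3.4],[-0.21,-0.68,2.49]],[0.1,[29.8,-1.4,3.1],[-0.21,-0.69,2.5]]]
[[0.1,[29.9,-2.8,2.7],[-0.21,-0.68,2.49]],[0.1,[29.7,-4,2.4],[-0.21,-0.69,2.5]],[0.1,[29.5,-5.4,1.9],[-0.21,-0.68,2.49]],[0.1,[29.3,-6.6,1.7],[-0.21,-0.69,2.5]],[0.1,[29,-8,1.2],[-0.21,-0.68,2.49]],[0.1,[28.6,-9.1,0.8],[-0.22,-0.69,2.5]],[0.1,[28.2,-10.4,0.5],[-0.21,-0.68,2.49]],[0.1,[27.8,-11.7,0.1],[-0.21,-0.69,2.5]],[0.1,[27.2,-12.8,-0.3],[-0.21,-0.68,2.49]],[0.1,[26.6,-14,-0.6],[-0.21,-0.69,2.5]]]
end [ 527.9 -111.3  155.1] [-90.    35.   -83.49]
```

```bash
python3 -m handwheel '[[0.1,[0,-5,0],[0,0,0]],[0.1,[0,-15,0],[0,0,0]],[0.1,[0,-25,0],[0,0,0]],[0.1,[0,-30,0],[0,0,0]],[0.1,[0,-30,0],[0,0,0]],[0.1,[0,-30,0],[0,0,0]],[0.1,[0,-25,0],[0,0,0]],[0.1,[0,-15,0],[0,0,0]],[0.1,[0,-5,0],[0,0,0]],[0.1,[0,0,0],[0,0,0]]]'
python3 - <<'E'
from plan import *
p,r,s=cur(); print(p,s["ee_rot"],s["gripper_width"],s["force"])
im=env.grab_frame("wrist")[:,:,::-1]; cv2.imwrite("pics/h_wrist.png",im)
im=env.grab_frame("scene")[:,:,::-1]; cv2.imwrite("pics/h_scene.png",im)
im=env.grab_frame("top")[:,:,::-1]; cv2.imwrite("pics/h_top.png",im)
c,t=fn(-35)
B=pose(np.array([-60,0,170.]),t); 
rows(p,r,lerp(p,r,B[0],B[1],14),0.1)
E
```

```text
time_s: 5.32
ee_pos: [495.8, 307.4, 211.5]
ee_rot: [-89.8, 0.1, -93.4]
force: [-0.7, -0.6, -0.3]
gripper_width: 28.5
[495.75624462 307.41653153 211.49761106] [-89.83526      0.11138618 -93.35719771] 28.540480053435303 [-0.73903816 -0.55676029 -0.30998322]
[[0.1,[29.7,4,4],[-0.23,-0.68,2.49]],[0.1,[29.9,2.6,3.7],[-0.22,-0.68,2.48]],[0.1,[30.1,1.4,3.4],[-0.23,-0.67,2.49]],[0.1,[30.1,0,3],[-0.23,-0.68,2.49]],[0.1,[30.1,-1.3,2.6],[-0.23,-0.68,2.48]],[0.1,[30.1,-2.6,2.3],[-0.22,-0.68,2.49]],[0.1,[30,-3.9,1.9],[-0.23,-0.68,2.49]],[0.1,[29.7,-5.2,1.5],[-0.23,-0.68,2.48]],[0.1,[29.6,-6.5,1.2],[-0.22,-0.67,2.49]],[0.1,[29.2,-7.8,0.7],[-0.23,-0.68,2.49]]]
[[0.1,[28.9,-9,0.4],[-0.23,-0.68,2.49]],[0.1,[28.4,-10.3,0.1],[-0.22,-0.68,2.48]],[0.1,[28,-11.6,-0.4],[-0.23,-0.68,2.49]],[0.1,[27.5,-12.7,-0.7],[-0.23,-0.67,2.49]]]
end [ 527.9 -111.3  155.2] [-90.    35.   -83.51]
```

View pics/h_wrist.png

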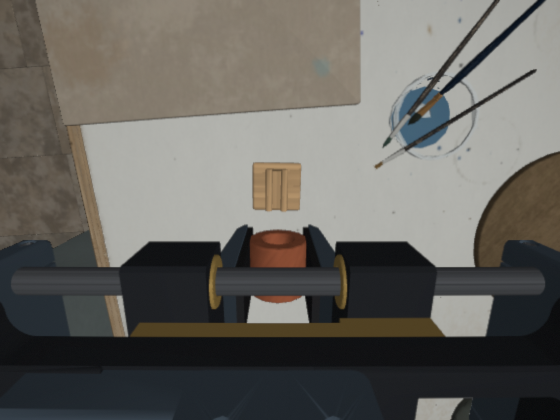

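View pics/h_scene.png

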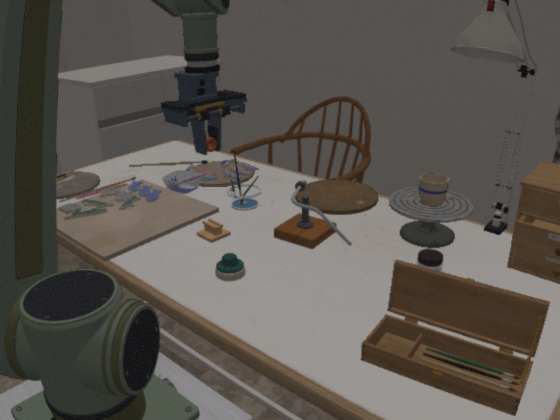

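Run:
```python
from plan import *
p,r,s=cur()
c,t=fn(-35)
B=pose(np.array([-62,0,200.]),t); C=pose(np.array([-62,0,c[2]]),t);D=pose(c,t)
rows(p,r,lerp(p,r,B[0],B[1],14)+lerp(B[0],B[1],*C,6),0.1)
im=cv2.imread("pics/h_wrist.png")
tt=np.linspace(0,2*np.pi,40)
for xx in (-15,15):
    q=r.apply(np.c_[np.full(40,xx),16*np.cos(tt)-18.1,16*np.sin(tt)])+p
    cv2.polylines(im,[np.int32(wproj(q,p,r))],True,(255,0,0),1)
cv2.imwrite("pics/h2.png",cv2.resize(im[200:320,200:360],None,fx=4,fy=4))
```

```text
[[0.1,[29.8,1.7,4.2],[-0.2,-0.69,2.5]],[0.1,[29.9,0.4,3.8],[-0.21,-0.68,2.5]],[0.1,[29.9,-1,3.4],[-0.2,-0.69,2.5]],[0.1,[29.9,-2.2,3.1],[-0.21,-0.68,2.5]],[0.1,[29.8,-3.6,2.8],[-0.2,-0.69,2.5]],[0.1,[29.6,-4.9,2.3],[-0.21,-0.68,2.5]],[0.1,[29.4,-6.1,2],[-0.2,-0.69,2.5]],[0.1,[29.2,-7.5,1.6],[-0.21,-0.68,2.5]],[0.1,[28.8,-8.7,1.2],[-0.2,-0.69,2.5]],[0.1,[28.4,-10,0.9],[-0.21,-0.68,2.5]]]
[[0.1,[28,-11.2,0.5],[-0.2,-0.69,2.5]],[0.1,[27.4,-12.4,0.1],[-0.21,-0.69,2.5]],[0.1,[26.9,-13.6,-0.3],[-0.2,-0.68,2.5]],[0.1,[26.3,-14.8,-0.6],[-0.21,-0.69,2.5]],[0.1,[12.4,17.8,0],[0,0,0]],[0.1,[12.4,17.7,0],[0,0,0]],[0.1,[12.5,17.8,0],[0,0,0]],[0.1,[12.4,17.7,0],[0,0,0]],[0.1,[12.4,17.8,0],[0,0,0]],[0.1,[12.5,17.7,0],[0,0,0]]]
end [ 528.2 -113.3   55.1] [-90.   35.  -83.5]
```

View pics/h2.png

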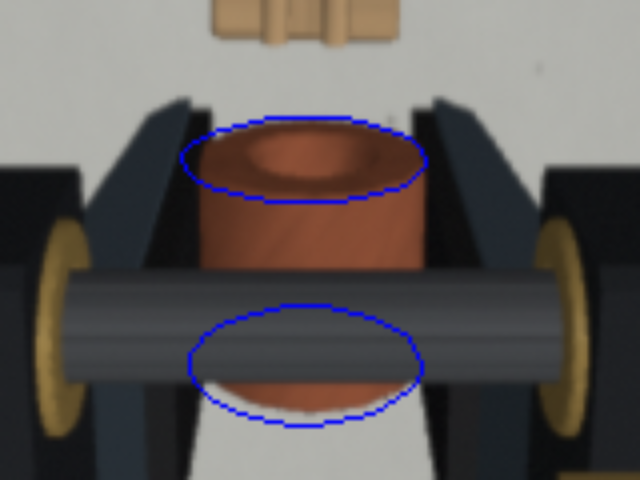

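```bash
python3 -m handwheel '[[0.1,[15,0,2],[-0.2,-0.7,2.5]],[0.1,[30,0,4],[-0.2,-0.7,2.5]],[0.1,[30,-1,3.5],[-0.2,-0.7,2.5]],[0.1,[30,-2,3],[-0.2,-0.7,2.5]],[0.1,[30,-3.5,3],[-0.2,-0.7,2.5]],[0.1,[30,-5,2.5],[-0.2,-0.7,2.5]],[0.1,[29.5,-6,2],[-0.2,-0.7,2.5]],[0.1,[29,-7.5,1.5],[-0.2,-0.7,2.5]],[0.1,[29,-8.7,1.2],[-0.2,-0.7,2.5]],[0.1,[28.5,-10,1],[-0.2,-0.7,2.5]]]'
python3 - <<'E'
from plan import *
p,r,s=cur()
c,t=fn(-35)
B=pose(np.array([-62,0,200.]),t); C=pose(np.array([-62,0,130]),t)
rows(p,r,lerp(p,r,B[0],B[1],6)+lerp(B[0],B[1],*C,4),0.1)
print(s["qpos"],s["gripper_width"])
E
```

```text
time_s: 6.3
ee_pos: [518.0, 19.6, 193.3]
ee_rot: [-90.6, 25.2, -86.4]
force: [0.5, 0.8, -0.5]
gripper_width: 29.1
[[0.1,[20.7,-8.2,0.2],[-0.14,-0.43,1.63]],[0.1,[20.4,-8.9,0],[-0.15,-0.42,1.63]],[0.1,[20.2,-9.4,-0.1],[-0.14,-0.43,1.63]],[0.1,[19.9,-9.9,-0.3],[-0.15,-0.42,1.62]],[0.1,[19.6,-10.5,-0.5],[-0.14,-0.43,1.63]],[0.1,[19.3,-11.1,-0.7],[-0.15,-0.42,1.63]],[0.1,[10,14.3,0],[0,0,0]],[0.1,[10,14.3,0],[0,0,0]],[0.1,[10.1,14.4,0],[0,0,0]],[0.1,[10,14.3,0],[0,0,0]]]
end [ 528.1 -113.3  115.2] [-90.   35.  -83.5]
[-14.25305061  17.83898213  98.35217203  24.72244356  74.13788012
 -27.02260294] 29.050010163923293
```

```bash
python3 -m handwheel '[[0.1,[27,-11,0.3],[-0.2,-0.6,2.3]],[0.1,[25,-12,0],[-0.2,-0.6,2.3]],[0.1,[24,-12,-0.3],[-0.2,-0.6,2.3]],[0.1,[20,-11,-0.5],[-0.2,-0.6,2.3]],[0.1,[15,-9,-0.5],[0,0,0]],[0.1,[9,-7,0],[0,0,0]],[0.1,[0,0,0],[0,0,0]],[0.1,[0,0,0],[0,0,0]],[0.1,[0,0,0],[0,0,0]],[0.1,[0,0,0],[0,0,0]]]'
python3 - <<'E'
from plan import *
p,r,s=cur()
c,t=fn(-35)
C=pose(np.array([-62,0,120]),t);D=pose(c,t)
print(C[0])
rows(p,r,lerp(p,r,*C,6)+lerp(*C,*D,4),0.1)
print(s["qpos"],s["gripper_width"],s["time_s"])
E
```

```text
time_s: 7.13
ee_pos: [529.6, -112.1, 189.8]
ee_rot: [-89.9, 34.3, -83.5]
force: [0.9, -0.0, -0.6]
gripper_width: 29.3
[ 528.14335366 -113.28645684  105.173348  ]
[[0.1,[8.1,11.6,-0.3],[-0.02,0,0.12]],[0.1,[8.1,11.5,-0.3],[-0.02,0,0.13]],[0.1,[8.1,11.6,-0.3],[-0.01,0,0.12]],[0.1,[8.2,11.5,-0.2],[-0.02,0,0.12]],[0.1,[8.2,11.5,-0.3],[-0.02,0,0.12]],[0.1,[8.2,11.5,-0.3],[-0.02,0,0.13]],[0.1,[0.3,15,0],[0,0,0]],[0.1,[0.4,15,0],[0,0,0]],[0.1,[0.3,15.1,0],[0,0,0]],[0.1,[0.4,15,0],[0,0,0]]]
end [524.4 -80.2  55.1] [-90.   35.  -83.5]
[-29.64039668  26.27783098  89.44457092  27.16935827  86.50844843
 -43.2158104 ] 29.34178975759228 7.1333
```

```bash
python3 -m handwheel '[[0.1,[8.1,11.5,-0.3],[0,0,0.12]],[0.1,[8.1,11.5,-0.3],[0,0,0.12]],[0.1,[8.1,11.5,-0.3],[0,0,0.12]],[0.1,[8.1,11.5,-0.3],[0,0,0.12]],[0.1,[8.1,11.5,-0.3],[0,0,0.12]],[0.1,[8.1,11.5,-0.3],[0,0,0.12]],[0.1,[0.3,20,0],[0,0,0]],[0.1,[0.4,20,0],[0,0,0]],[0.1,[0.3,15,0],[0,0,0]],[0.1,[0.4,5,0],[0,0,0]]]'
cat > look.py <<'E'
from plan import *
import sys
k=sys.argv[1]
p,r,s=cur(); print(np.round(p,1),np.round(s["ee_rot"],2),s["gripper_width"],s["time_s"],np.round(s["force"],1),np.round(s["qpos"],1))
ims=[]
ctr=p+r.apply(RIN)
tt=np.linspace(0,2*np.pi,40)
ring=[r.apply(np.c_[np.full(40,xx),16*np.cos(tt),16*np.sin(tt)])+ctr for xx in (-15,15)]
S=np.arange(0,230,1.0); P=Wr(np.array([fn(x)[0] for x in S]))
for n in ("wrist","top","scene"):
    im=np.ascontiguousarray(env.grab_frame(n)[:,:,::-1]); raw=cv2.imwrite(f"pics/{k}_{n}.png",im)
    pj=(lambda q:wproj(q,p,r)) if n=="wrist" else (lambda q:proj(n,q))
    a=im.copy()
    c0=pj(ctr)[0] if n!="wrist" else np.array([280,240])
    w,h=(100,75) if n=="wrist" else (50,38); z=4 if n=="wrist" else 8
    x0,y0=int(np.clip(c0[0]-w,0,559-2*w)),int(np.clip(c0[1]-h,0,419-2*h))
    big=cv2.resize(cv2.convertScaleAbs(im[y0:y0+2*h,x0:x0+2*w],alpha=1.5),None,fx=z/2,fy=z/2,interpolation=cv2.INTER_CUBIC)
    ov=big.copy()
    for q in ring: cv2.polylines(ov,[np.int32((pj(q)-[x0,y0]+.5)*z/2-.5)],True,(255,0,0),1)
    u=pj(P); g=(abs(u-[280,210])<600).all(1)
    cv2.polylines(ov,[np.int32((u[g]-[x0,y0]+.5)*z/2-.5)],False,(0,0,255),1)
    print(n,"crop",x0,y0,"scale",z/2)
    ims.append(np.vstack([big,ov]))
m=max(i.shape[0] for i in ims)
ims=[cv2.copyMakeBorder(i,0,m-i.shape[0],0,0,cv2.BORDER_CONSTANT) for i in ims]
o=np.hstack(ims); cv2.imwrite(f"pics/{k}.png",cv2.resize(o,None,fx=min(1,800/o.shape[1]),fy=min(1,800/o.shape[1])))
cv2.imwrite(f"pics/{k}_o.png",o)
E
python3 look.py i
```

```text
time_s: 7.97
ee_pos: [523.1, -80.0, 52.9]
ee_rot: [-90.2, 35.1, -83.7]
force: [-0.2, 1.0, -1.6]
gripper_width: 28.7
[523.1 -80.   52.9] [-90.18  35.13 -83.71] 28.738257081504884 7.9667 [-0.2  1.  -1.6] [-27.6  33.4 100.4  30.3  70.5 -50.5]
wrist crop 180 165 scale 2.0
top crop 295 168 scale 4.0
scene crop 313 220 scale 4.0
```

View pics/i.png

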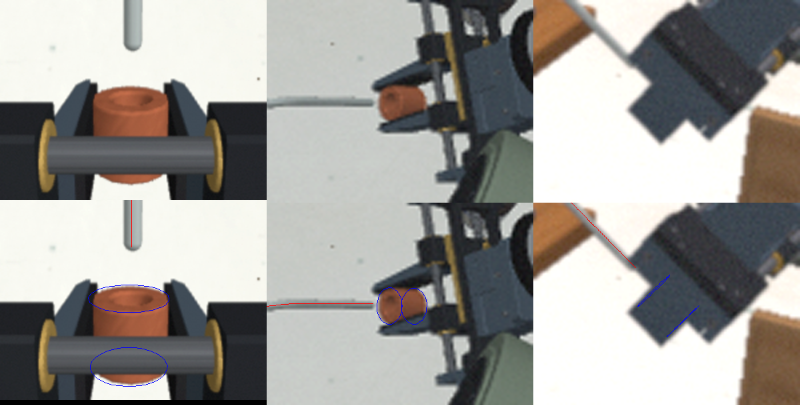

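View pics/i_wrist.png

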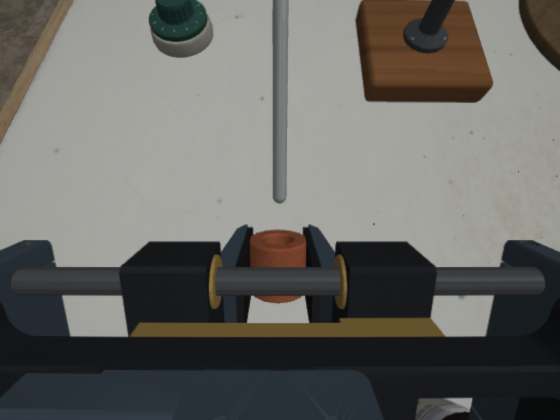

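Run:
```python
import cv2,numpy as np
im=cv2.imread("pics/i_top.png")[185:230,300:360]
im=cv2.convertScaleAbs(im,alpha=1.5)
a=cv2.resize(im,None,fx=12,fy=12,interpolation=cv2.INTER_CUBIC)
cv2.imwrite("pics/i2.png",a)
im=cv2.imread("pics/i_wrist.png")[150:305,200:360]
cv2.imwrite("pics/i3.png",cv2.resize(im,None,fx=3.8,fy=3.8,interpolation=cv2.INTER_CUBIC))
```

```text
(no output)
```

View pics/i2.png

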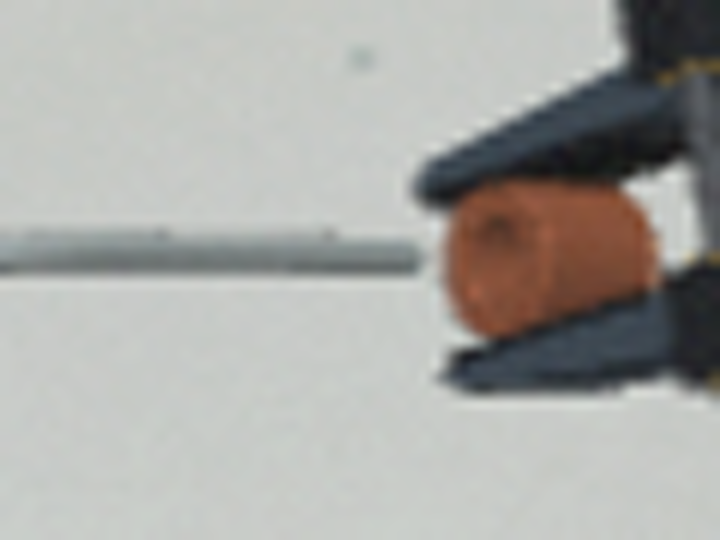

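View pics/i3.png

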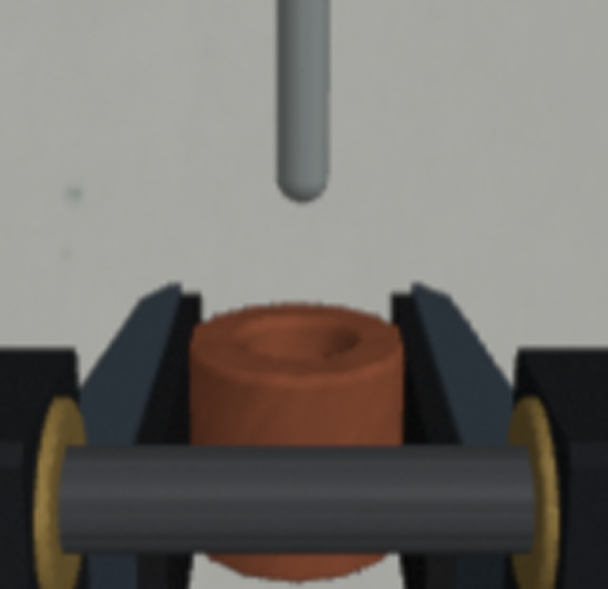

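Run:
```python
import cv2
im=cv2.imread("pics/i_scene.png")[205:300,300:420]
cv2.imwrite("pics/i4.png",cv2.resize(im,None,fx=6,fy=6,interpolation=cv2.INTER_CUBIC))
```

```text
(no output)
```

View pics/i4.png

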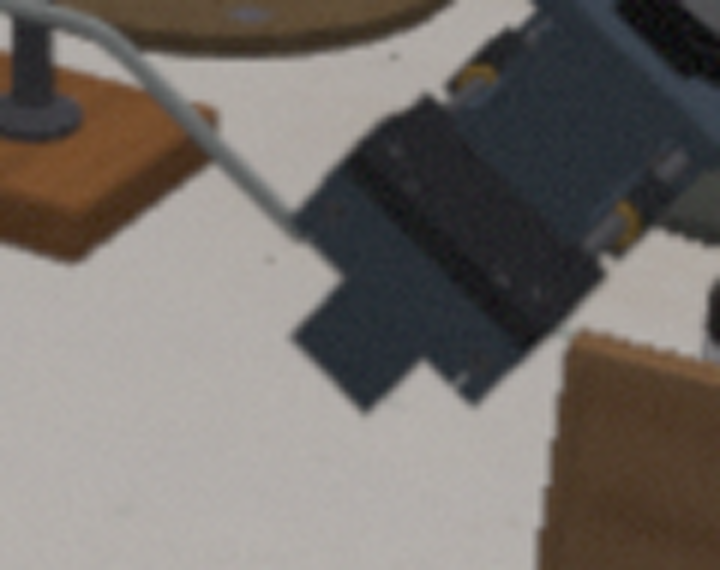

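Run:
```python
from plan import *
from fit import off
p=np.zeros(3); r=R.identity()
t=np.linspace(0,2*np.pi,361)
print("obs top 229.7 frontbot 249.5 backbot 302.6 ; face width 211/3.8=55.8 (between pads)")
for y in (-18,-14,-10,-22):
  for rad in (16,14.5):
    o=[]
    for xx in (-15,15):
        o.append(wproj(np.c_[np.full(361,xx),y+rad*np.cos(t),rad*np.sin(t)],p,r))
    print(y,rad,"top",o[0][:,1].min().round(1),"fb",o[0][:,1].max().round(1),"bb",o[1][:,1].max().round(1),"w",np.ptp(o[0][:,0]).round(1))
# bore ellipse
    b=wproj(np.c_[np.full(361,-15),y+8*np.cos(t),8*np.sin(t)],p,r); print("   bore",b[:,1].min().round(1),b[:,1].max().round(1),np.ptp(b[:,0]).round(1))
# scene residual for ring on stand
im=cv2.imread("pics/b_scene.png"); 
for xx in (-15,15):
    q=np.c_[np.full(361,xx),16*np.cos(t),16*np.sin(t)]@R.from_euler('z',87,degrees=True).as_matrix().T+[495.2,307.3,48]
    cv2.polylines(im,[np.int32((proj("scene",q)-off["scene"]+.5)*4-.5)],True,(255,0,0),1)
cv2.imwrite("pics/j.png",cv2.resize(im[160:320,0:180],None,fx=3,fy=3))
```

```text
obs top 229.7 frontbot 249.5 backbot 302.6 ; face width 211/3.8=55.8 (between pads)
-18 16 top 228.3 fb 249.2 bb 304.6 w 60.6
   bore 232.8 243.2 30.2
-18 14.5 top 229.2 fb 248.0 bb 303.0 w 54.9
   bore 232.8 243.2 30.2
-14 16 top 226.2 fb 246.1 bb 300.4 w 59.2
   bore 230.5 240.4 29.5
-14 14.5 top 227.0 fb 245.0 bb 298.8 w 53.6
   bore 230.5 240.4 29.5
-10 16 top 224.2 fb 243.2 bb 296.3 w 57.8
   bore 228.3 237.8 28.8
-10 14.5 top 225.0 fb 242.1 bb 294.8 w 52.3
   bore 228.3 237.8 28.8
-22 16 top 230.5 fb 252.4 bb 309.1 w 62.1
   bore 235.2 246.1 30.9
-22 14.5 top 231.4 fb 251.2 bb 307.4 w 56.2
   bore 235.2 246.1 30.9
```

View pics/j.png

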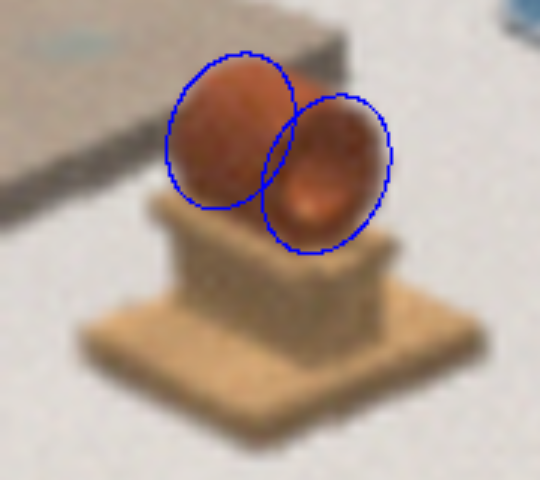

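Run:
```python
from plan import *
p=np.array([523.1,-80,52.9]); r=R.from_euler('xyz',[-90.18,35.13,-83.71],degrees=True)
for z in (-20,-28):
    print(z,proj("scene",p+r.apply(np.array([[-16,0,z],[16,0,z]]))).round(1), "obs 348.3,260.8 360.8,273.7")
tip=Wr(fn(0)[0]); print("tip",proj("scene",tip),"obs",(645+.5)/4-.5+190,(319+.5)/4-.5+165)
# px per mm in scene
for d in np.eye(3)*5: print((proj("scene",tip+d)-proj("scene",tip))/5)
```

```text
-20 [[347.3 262. ]
 [359.1 274.1]] obs 348.3,260.8 360.8,273.7
-28 [[345.3 263.7]
 [357.2 276. ]] obs 348.3,260.8 360.8,273.7
tip [[350.89100557 243.95466404]] obs 350.875 244.375
[[ 0.294302   -0.18935917]]
[[-0.43145438 -0.15313913]]
[[ 0.02097036 -0.46395663]]
```

Run:
```python
from plan import *
p,r,s=cur(); print(p,s["ee_rot"])
w=[pose(*fn(-35))]*1+[pose(*fn(x)) for x in (-31,-25,-18,-11,-4,2,6)]
rows(p,r,w,0.1)
```

```text
[524.8106214  -81.68133481  54.83844226] [-89.9214169   34.9989826  -83.60785567]
[[0.1,[-1.4,0.7,-0.3],[-0.14,-0.09,0]],[0.1,[-4,0,0],[0,0,0]],[0.1,[-6,0,0],[0,0,0]],[0.1,[-7,0,0],[0,0,0]],[0.1,[-7,0,0],[0,0,0]],[0.1,[-7,0,0],[0,0,0]],[0.1,[-6,0,0],[0,0,0]],[0.1,[-4,0,0],[0,0,0]]]
end [520.5 -46.8  78.6] [-90.   35.  -83.5]
```

```bash
python3 -m handwheel '[[0.1,[-1.5,0.5,-0.5],[0,0,0]],[0.1,[-4,0,0],[0,0,0]],[0.1,[-6,0,0],[0,0,0]],[0.1,[-7,0,0],[0,0,0]],[0.1,[-7,0,0],[0,0,0]],[0.1,[-7,0,0],[0,0,0]],[0.1,[-6,0,0],[0,0,0]],[0.1,[-4,0,0],[0,0,0]],[0.1,[0,0,0],[0,0,0]],[0.1,[0,0,0],[0,0,0]]]'
python3 look.py k
python3 - <<'E'
import cv2,numpy as np
a=cv2.imread("pics/k_wrist.png")[150:305,200:360]
b=cv2.imread("pics/k_top.png")[175:225,295:351]
b=cv2.convertScaleAbs(b,alpha=1.5)
cv2.imwrite("pics/k2.png",np.hstack([cv2.resize(a,(413,400),interpolation=cv2.INTER_CUBIC),cv2.resize(b,(387,400)[:2],interpolation=cv2.INTER_CUBIC)]))
E
```

```text
time_s: 8.95
ee_pos: [520.2, -46.7, 79.0]
ee_rot: [-89.9, 35.0, -83.6]
force: [-0.3, 0.1, -0.6]
gripper_width: 29.0
[520.2 -46.7  79. ] [-89.9   34.97 -83.59] 28.976856458093437 8.95 [-0.3  0.1 -0.6] [-24.9  30.2 101.8  31.3  70.9 -47.8]
wrist crop 180 165 scale 2.0
top crop 282 167 scale 4.0
scene crop 298 203 scale 4.0
```

View pics/k2.png

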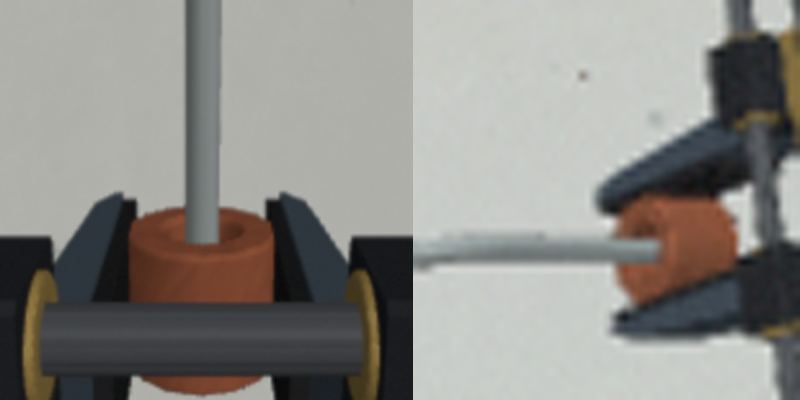

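Run:
```python
import cv2,numpy as np
a=cv2.imread("pics/k_wrist.png")[220:270,245:310]
b=cv2.imread("pics/k_top.png")[190:220,315:345]
b=cv2.convertScaleAbs(b,alpha=1.6)
cv2.imwrite("pics/k3.png",np.hstack([cv2.resize(cv2.convertScaleAbs(a,alpha=1.5),(455,350),interpolation=cv2.INTER_CUBIC),cv2.resize(b,(345,350),interpolation=cv2.INTER_CUBIC)]))
```

```text
(no output)
```

View pics/k3.png

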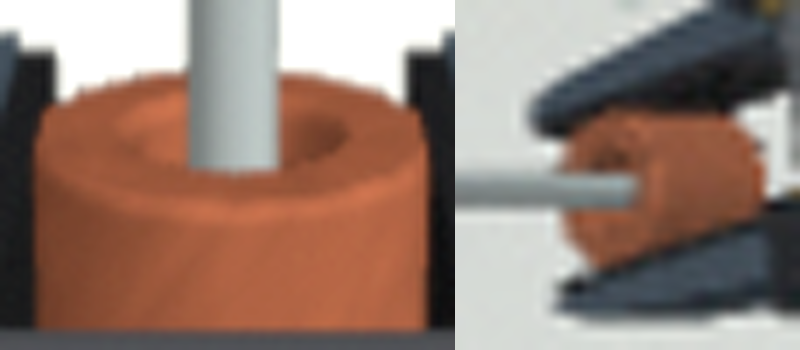

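```bash
cat >> plan.py <<'E'
def rp(s):
    """best ring pose at path s"""
    a=fn(s+15)[0];b=fn(s-15)[0]; t=fn(s+13)[0]-fn(s-13)[0]
    return pose(0.5*(fn(s)[0]+(a+b)/2),t)
def sofar(p,r):
    c=p+r.apply(RIN); S=np.arange(-40,225,.25)
    P=np.array([Wr(fn(x)[0]) for x in S]); d=np.linalg.norm(P-c,axis=1); i=d.argmin(); return S[i]
def go(s1,n=8,op=0.1):
    p,r,st=cur(); s0=sofar(p,r); a=rp(s0)
    e=r.inv().apply(a[0]-p); print("t",st["time_s"],"s0",s0,"err tool",e.round(1),"rot",(r.inv()*a[1]).as_rotvec(degrees=True).round(1),"F",st["force"].round(1),"w",round(st["gripper_width"],1),"q",st["qpos"].round(0))
    w=np.array([.6]+[1]*(n-2)+[.6]); w=np.cumsum(w)/w.sum()
    rows(p,r,[rp(s0+(s1-s0)*k) for k in w],op)
E
python3 -c "
from plan import *
go(46)"
```

```text
t 9.1 s0 5.75 err tool [0.1 0.2 0.4] rot [-0.1 -0.1  0. ] F [ 1.1  0.1 -0.4] w 29.1 q [-25.  30. 102.  31.  71. -48.]
[[0.1,[-3.2,0.2,0.4],[-0.15,-0.12,0]],[0.1,[-5.6,0,0],[0,0,0]],[0.1,[-5.6,0,0],[0,0,0]],[0.1,[-5.6,0,0],[0,0,0]],[0.1,[-5.6,0,0],[0,0,0]],[0.1,[-5.6,0,0],[0,0,0]],[0.1,[-5.6,0,0],[0,0,0]],[0.1,[-3.3,0,0],[0,0,0]]]
end [516.9 -14.3 101.5] [-90.   35.  -83.5]
```

```bash
python3 -m handwheel '[[0.1,[-3,0,0],[0,0,0]],[0.1,[-5.5,0,0],[0,0,0]],[0.1,[-5.5,0,0],[0,0,0]],[0.1,[-5.5,0,0],[0,0,0]],[0.1,[-5.5,0,0],[0,0,0]],[0.1,[-5.5,0,0],[0,0,0]],[0.1,[-5.5,0,0],[0,0,0]],[0.1,[-3.5,0,0],[0,0,0]],[0.1,[0,0,0],[0,0,0]],[0.1,[0,0,0],[0,0,0]]]'
python3 -c "
from plan import *
go(84)"
```

```text
time_s: 9.93
ee_pos: [516.6, -14.6, 101.7]
ee_rot: [-89.9, 35.0, -83.6]
force: [0.6, 0.2, -0.5]
gripper_width: 28.8
t 9.9333 s0 45.75 err tool [0.1 0.3 0.2] rot [-0.2 -0.1  0. ] F [ 0.6  0.2 -0.5] w 28.8 q [-22.  28. 103.  32.  71. -45.]
[[0.1,[-3.1,0.3,0.2],[-0.15,-0.07,0.03]],[0.1,[-5.3,0,0],[0,0,0]],[0.1,[-5.4,0,0],[0,0,0]],[0.1,[-5.3,0,0],[0,0,0]],[0.1,[-5.2,0.1,0],[0,0,-0.22]],[0.1,[-4.8,0.2,0],[0,0,-1.71]],[0.1,[-4.2,0.2,0],[0,0,-3.26]],[0.1,[-2.2,0.1,0],[0,0,-2.7]]]
end [513.5  15.  121. ] [-90.    27.11 -83.5 ]
```

```bash
python3 -m handwheel '[[0.1,[-3,0.3,0.2],[0,0,0]],[0.1,[-5.3,0,0],[0,0,0]],[0.1,[-5.4,0,0],[0,0,0]],[0.1,[-5.3,0,0],[0,0,0]],[0.1,[-5.2,0.1,0],[0,0,-0.2]],[0.1,[-4.8,0.2,0],[0,0,-1.7]],[0.1,[-4.2,0.2,0],[0,0,-3.3]],[0.1,[-2.2,0.1,0],[0,0,-2.7]],[0.1,[0,0,0],[0,0,0]],[0.1,[0,0,0],[0,0,0]]]'
python3 -c "
from plan import *
go(118,9)"
```

```text
time_s: 10.77
ee_pos: [513.5, 15.6, 121.4]
ee_rot: [-89.9, 27.1, -83.5]
force: [-1.0, -0.7, -0.8]
gripper_width: 28.7
t 10.7667 s0 84.5 err tool [0.3 0.2 0. ] rot [-0.2 -0.  -0.5] F [-1.  -0.7 -0.8] w 28.7 q [-16.  22. 104.  27.  67. -36.]
[[0.1,[-1.3,0.3,0],[-0.15,-0.01,-3.01]],[0.1,[-2.4,0.2,0],[0,0,-4.96]],[0.1,[-2.2,0.1,0],[0,0,-5.54]],[0.1,[-2.6,0,0],[0,0,-4.56]],[0.1,[-2.9,-0.1,0],[0,0,-3.63]],[0.1,[-3.2,0.1,0],[0,0,-2.71]],[0.1,[-3.5,-0.1,0],[0,0,-1.8]],[0.1,[-3.8,-0.1,0.1],[0,0.41,-0.88]],[0.1,[-2.4,0,0.1],[0,0.64,-0.02]]]
end [511.   39.4 125. ] [-90.     0.   -84.55]
```

```bash
python3 -m handwheel '[[0.1,[-1.3,0.3,0],[-0.1,0,-3]],[0.1,[-2.4,0.2,0],[0,0,-5]],[0.1,[-2.2,0.1,0],[0,0,-5.5]],[0.1,[-2.6,0,0],[0,0,-4.5]],[0.1,[-2.9,-0.1,0],[0,0,-3.6]],[0.1,[-3.2,0.1,0],[0,0,-2.7]],[0.1,[-3.5,-0.1,0],[0,0,-1.8]],[0.1,[-3.8,-0.1,0.1],[0,0.4,-0.9]],[0.1,[-2.4,0,0.1],[0,0.6,0]],[0.1,[0,0,0],[0,0,0]]]'
python3 look.py l; python3 -c "
from plan import *
go(148,9)"
```

```text
time_s: 11.6
ee_pos: [510.8, 38.8, 123.9]
ee_rot: [-90.1, 0.2, -84.6]
force: [-0.5, -1.1, -0.8]
gripper_width: 29.2
[510.8  38.8 123.9] [-90.12   0.15 -84.64] 29.157001716514927 11.6 [-0.5 -1.1 -0.8] [  3.   17.2 105.4   0.2  57.5  -2.5]
wrist crop 180 165 scale 2.0
top crop 241 169 scale 4.0
scene crop 256 169 scale 4.0
t 11.75 s0 116.5 err tool [ 0.1 -0.9  0. ] rot [ 0.1 -0.6 -0.2] F [-0.6  0.3 -0.4] w 29.2 q [  3.  17. 105.   0.  57.  -2.]
[[0.1,[-2.2,-0.9,0.1],[0.08,0.15,-0.12]],[0.1,[-3.8,0,0.1],[0,1.74,0]],[0.1,[-3.8,0,0.2],[0,2.47,0]],[0.1,[-3.8,0,0.2],[0,3.19,0]],[0.1,[-3.8,0,0.2],[0,3.92,0]],[0.1,[-3.7,0,0.2],[0,4.64,0]],[0.1,[-3.8,0,0.2],[0,4.89,0]],[0.1,[-3.7,0,0.1],[0,4.89,0]],[0.1,[-2.2,0,0.1],[0,2.94,0]]]
end [514.6  68.3 125. ] [ -90.     -0.   -113.51]
```

View pics/l_wrist.png

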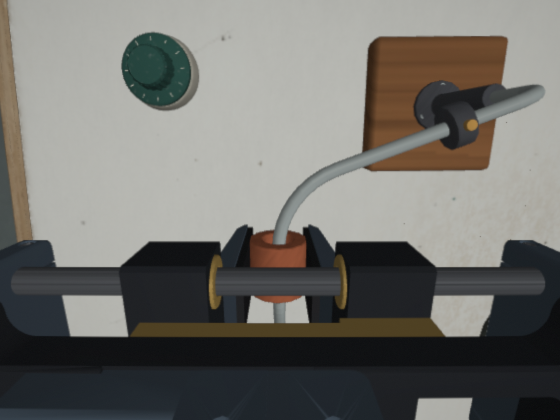

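View pics/l.png

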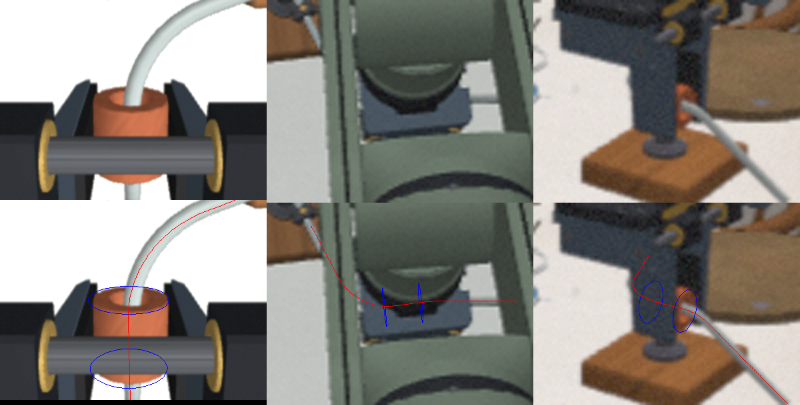

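Run:
```python
from plan import *
im=cv2.imread("pics/l_wrist.png")
p=np.array([510.8,38.8,123.9]); r=R.from_euler('xyz',[-90.12,.15,-84.64],degrees=True)
a=cv2.resize(im[60:320,225:560],None,fx=2.35,fy=2.35,interpolation=cv2.INTER_CUBIC)
def dr(rail,dz,col):
    P=np.array([Wr(fn(x)[0]+[0,0,dz],rail) for x in np.arange(60,234,1.)])
    u=(wproj(P,p,r)-[225,60]+.5)*2.35-.5
    cv2.polylines(a,[np.int32(u)],False,col,1)
    q=(wproj(np.array([Wr(fn(234.4)[0],rail)]),p,r)-[225,60]+.5)*2.35-.5; cv2.circle(a,tuple(int(v) for v in q[0]),4,col,1)
dr(RAIL,0,(0,0,255))
cv2.imwrite("pics/l3.png",a)
```

```text
(no output)
```

View pics/l3.png

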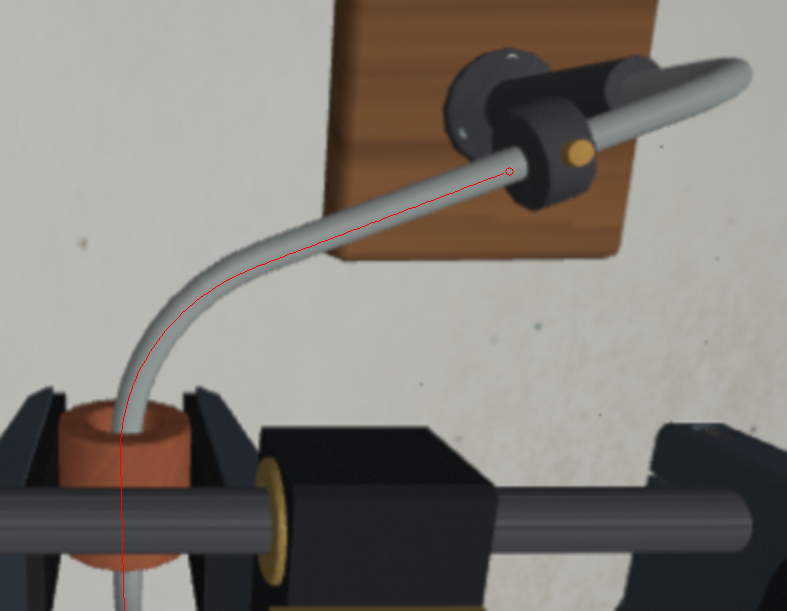

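```bash
sed -i 's/RAIL=\[522.3,-62.0,96.5\]/RAIL=[522.8,-60.6,96.5]/' plan.py
python3 - <<'E'
from plan import *
go(147,9)
im=cv2.imread("pics/l_wrist.png")
p=np.array([510.8,38.8,123.9]); r=R.from_euler('xyz',[-90.12,.15,-84.64],degrees=True)
a=cv2.resize(im[60:320,225:560],None,fx=2.35,fy=2.35,interpolation=cv2.INTER_CUBIC)
P=np.array([Wr(fn(x)[0]) for x in np.arange(60,234,1.)])
cv2.polylines(a,[np.int32((wproj(P,p,r)-[225,60]+.5)*2.35-.5)],False,(0,0,255),1)
cv2.imwrite("pics/l4.png",a[:450,:600])
E
```

```text
t 11.75 s0 115.25 err tool [-0.  -0.9  0.6] rot [ 0.1 -0.8 -0.1] F [-0.6  0.3 -0.4] w 29.2 q [  3.  17. 105.   0.  57.  -2.]
[[0.1,[-2.3,-0.9,0.7],[0.08,-0.26,-0.12]],[0.1,[-3.9,0,0.1],[0,1.53,0]],[0.1,[-3.8,0,0.2],[0,2.26,0]],[0.1,[-3.8,0,0.1],[0,3,0]],[0.1,[-3.8,0,0.3],[0,3.74,0]],[0.1,[-3.8,0,0.2],[0,4.47,0]],[0.1,[-3.8,0,0.2],[0,4.92,0]],[0.1,[-3.7,0,0.1],[0,4.93,0]],[0.1,[-2.3,0,0.1],[0,2.96,0]]]
end [514.7  68.8 125. ] [ -90.     -0.   -112.23]
```

View pics/l4.png

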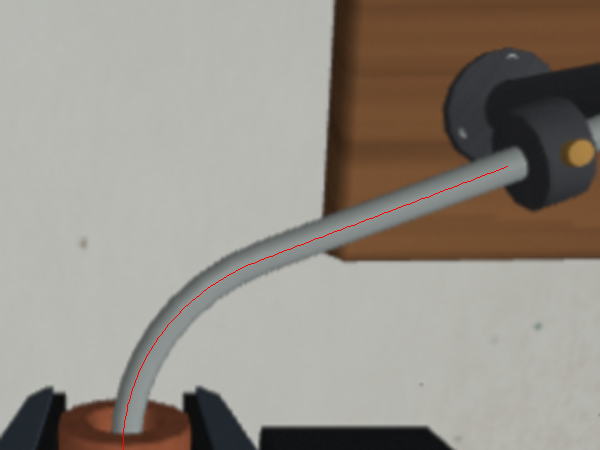

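```bash
python3 -m handwheel '[[0.1,[-2.3,-0.6,0.6],[0,-0.2,0]],[0.1,[-3.9,0,0.1],[0,1.5,0]],[0.1,[-3.8,0,0.2],[0,2.3,0]],[0.1,[-3.8,0,0.1],[0,3,0]],[0.1,[-3.8,0,0.3],[0,3.7,0]],[0.1,[-3.8,0,0.2],[0,4.5,0]],[0.1,[-3.8,0,0.2],[0,4.9,0]],[0.1,[-3.7,0,0.1],[0,4.9,0]],[0.1,[-2.3,0,0.1],[0,3,0]],[0.1,[0,0,0],[0,0,0]]]'
python3 look.py m; python3 -c "
from plan import *
go(180,9)"
```

```text
time_s: 12.58
ee_pos: [515.0, 69.5, 125.0]
ee_rot: [-90.1, 0.1, -112.3]
force: [0.6, 1.1, -0.3]
gripper_width: 29.0
[515.   69.5 125. ] [-9.0070e+01  9.0000e-02 -1.1228e+02] 28.960427413684037 12.5833 [ 0.6  1.1 -0.3] [6.300e+00 1.770e+01 1.045e+02 1.000e-01 5.790e+01 2.860e+01]
wrist crop 180 165 scale 2.0
top crop 227 167 scale 4.0
scene crop 245 164 scale 4.0
t 12.7333 s0 147.25 err tool [ 0.  -0.   0.2] rot [ 0.1  0.4 -0.1] F [ 0.5  1.  -0.7] w 29.0 q [  6.  18. 104.   0.  58.  28.]
[[0.1,[-2.3,0,0.3],[0.09,3.43,-0.06]],[0.1,[-3.9,0,0.1],[0,5.08,0]],[0.1,[-3.9,0,0.2],[0,5.09,0]],[0.1,[-3.9,0,0.2],[0,5.08,0]],[0.1,[-3.8,0,0.1],[0,5.09,0]],[0.1,[-3.9,0,0.1],[0,4.8,0]],[0.1,[-4,0,0.1],[0,4.07,0]],[0.1,[-3.9,0,0],[0,3.29,0]],[0.1,[-2.4,0,0],[0,1.59,0]]]
end [536.   92.4 125. ] [ -90.     0.  -149.7]
```

View pics/m.png

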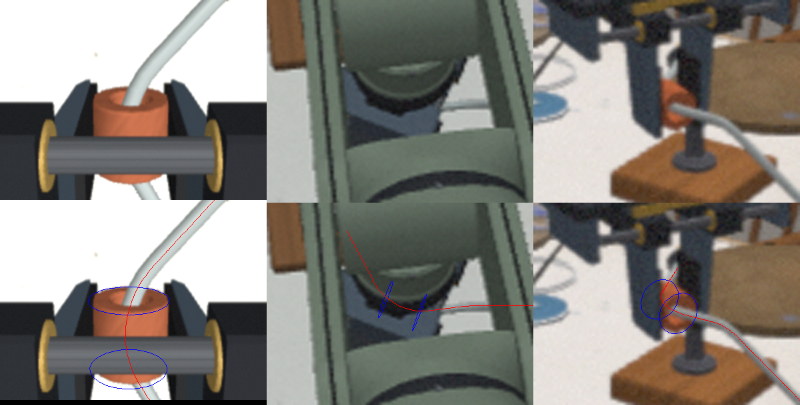

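```bash
python3 -m handwheel '[[0.1,[-2.3,0,0.3],[0,3.4,0]],[0.1,[-3.9,0,0.1],[0,5.1,0]],[0.1,[-3.9,0,0.2],[0,5.1,0]],[0.1,[-3.9,0,0.2],[0,5.1,0]],[0.1,[-3.8,0,0.1],[0,5.1,0]],[0.1,[-3.9,0,0.1],[0,4.8,0]],[0.1,[-4,0,0.1],[0,4.1,0]],[0.1,[-3.9,0,0],[0,3.3,0]],[0.1,[-2.4,0,0],[0,1.6,0]],[0.1,[0,0,0],[0,0,0]]]'
python3 look.py n; python3 -c "
from plan import *
go(213,8)"
```

```text
time_s: 13.57
ee_pos: [536.5, 92.6, 125.0]
ee_rot: [-90.1, 0.0, -149.8]
force: [-0.1, -0.2, -0.5]
gripper_width: 28.9
[536.5  92.6 125. ] [-9.0090e+01  3.0000e-02 -1.4981e+02] 28.938771572386777 13.5667 [-0.1 -0.2 -0.5] [8.500e+00 1.980e+01 1.013e+02 1.000e-01 5.900e+01 6.830e+01]
wrist crop 180 165 scale 2.0
top crop 216 157 scale 4.0
scene crop 243 158 scale 4.0
t 13.7167 s0 180.0 err tool [-0.1 -0.   0.1] rot [ 0.1 -0.1  0. ] F [ 0.1  1.2 -1. ] w 29.0 q [  9.  20. 101.   0.  59.  68.]
[[0.1,[-2.8,0,0.1],[0.1,1.4,0.01]],[0.1,[-4.6,0,-0.1],[0,1.66,0]],[0.1,[-4.6,0,0],[0,0.62,0]],[0.1,[-4.6,0,-0.1],[0,0.04,0]],[0.1,[-4.6,0,0],[0,0,0]],[0.1,[-4.5,0,0],[0,0,0]],[0.1,[-4.6,0,0],[0,0,0]],[0.1,[-2.8,0,0],[0,0,0]]]
end [565.2 107.6 125. ] [ -90.    -0.  -153.5]
```

View pics/n.png

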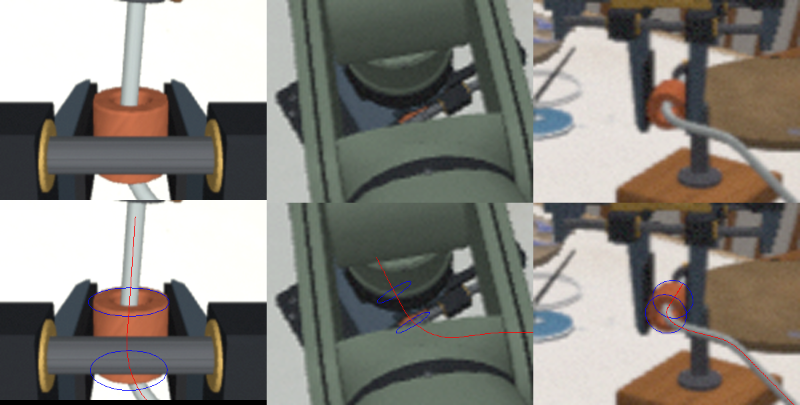

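View pics/n_wrist.png

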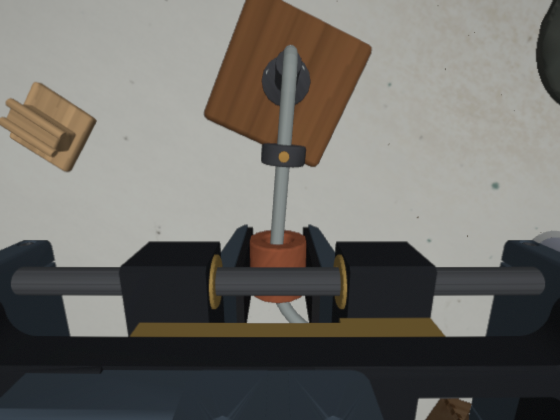

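```bash
python3 -m handwheel '[[0.1,[-2.8,0,0.1],[0,1.4,0]],[0.1,[-4.6,0,0],[0,1.7,0]],[0.1,[-4.6,0,0],[0,0.6,0]],[0.1,[-4.6,0,0],[0,0,0]],[0.1,[-4.6,0,0],[0,0,0]],[0.1,[-4.5,0,0],[0,0,0]],[0.1,[-4.6,0,0],[0,0,0]],[0.1,[-2.8,0,0],[0,0,0]],[0.1,[0,0,0],[0,0,0]],[0.1,[0,0,0],[0,0,0]]]'
python3 look.py o; python3 -c "
from plan import *
go(220,8)"
```

```text
time_s: 14.55
ee_pos: [565.6, 107.7, 124.9]
ee_rot: [-90.1, -0.0, -153.5]
force: [-0.4, 0.3, -1.2]
gripper_width: 29.3
[565.6 107.7 124.9] [-9.0100e+01 -2.0000e-02 -1.5352e+02] 29.31079242211568 14.55 [-0.4  0.3 -1.2] [ 9.6 22.4 97.1  0.1 60.6 73. ]
wrist crop 180 165 scale 2.0
top crop 209 145 scale 4.0
scene crop 247 152 scale 4.0
t 14.7 s0 213.25 err tool [-0.1  0.  -0.1] rot [ 0.1 -0.   0. ] F [ 0.6 -0.3 -0.8] w 29.1 q [10. 22. 97.  0. 61. 73.]
[[0.1,[-0.7,0,-0.1],[0.1,-0.03,0.01]],[0.1,[-0.9,0,0],[0,0,0]],[0.1,[-1,0,0],[0,0,0]],[0.1,[-0.9,0,0],[0,0,0]],[0.1,[-0.9,0,0],[0,0,0]],[0.1,[-1,0,0],[0,0,0]],[0.1,[-0.9,0,0],[0,0,0]],[0.1,[-0.6,0,0],[0,0,0]]]
end [571.5 110.7 125. ] [ -90.     0.  -153.5]
```

View pics/o_wrist.png

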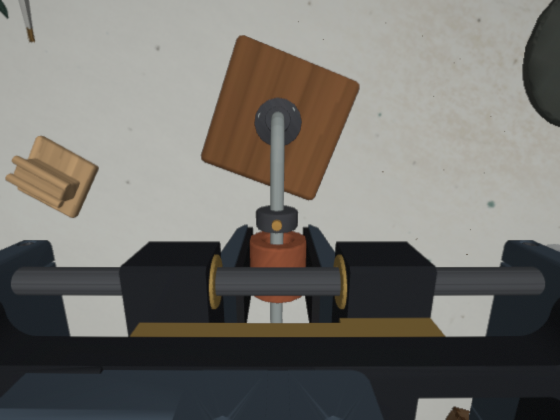

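```bash
python3 -m handwheel '[[0.1,[-1,0,0],[0,0,0]],[0.1,[-1,0,0],[0,0,0]],[0.1,[-1,0,0],[0,0,0]],[0.1,[-1,0,0],[0,0,0]],[0.1,[-1,0,0],[0,0,0]],[0.1,[-0.5,0,0],[0,0,0]],[0.1,[0,0,0],[0,0,0]],[0.1,[0,0,0],[0,0,0]],[0.1,[0,0,0],[0,0,0]],[0.1,[0,0,0],[0,0,0]]]'
python3 - <<'E'
from plan import *
im=env.grab_frame("wrist")[:,:,::-1]; cv2.imwrite("pics/p_wrist.png",im)
cv2.imwrite("pics/p2.png",cv2.resize(im[190:310,200:360],None,fx=4,fy=4,interpolation=cv2.INTER_CUBIC))
E
```

```text
time_s: 15.53
ee_pos: [570.4, 110.1, 125.1]
ee_rot: [-90.1, 0.0, -153.5]
force: [0.4, 0.5, -0.9]
gripper_width: 29.1
```

View pics/p2.png

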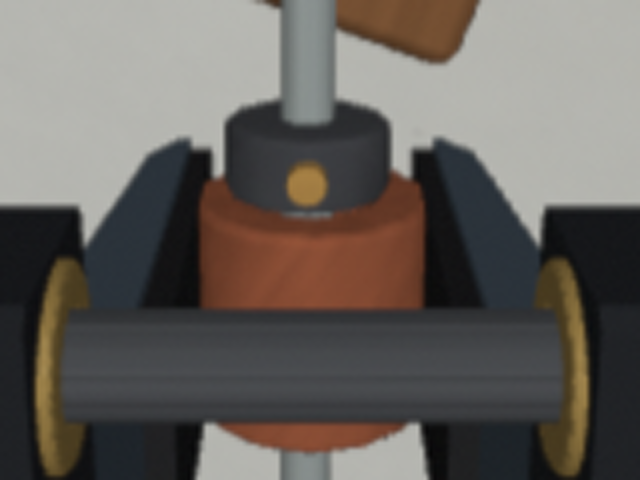

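```bash
python3 -m handwheel '[[0.1,[-0.6,0,0],[0,0,0]],[0.1,[-0.6,0,0],[0,0,0]],[0.1,[-0.6,0,0],[0,0,0]],[0.1,[-0.6,0,0],[0,0,0]],[0.1,[0,0,0],[0,0,0]],[0.1,[0,0,0],[0,0,0]],[0.1,[0,0,0],[0,0,0]],[0.1,[0,0,0],[0,0,0]],[0.1,[0,0,0],[0,0,0]],[0.1,[0,0,0],[0,0,0]]]'
python3 - <<'E'
from plan import *
im=env.grab_frame("wrist")[:,:,::-1]; cv2.imwrite("pics/q_wrist.png",im)
cv2.imwrite("pics/q2.png",cv2.resize(im[190:310,200:360],None,fx=4,fy=4,interpolation=cv2.INTER_CUBIC))
p,r,s=cur(); print(p,s["force"],r.inv().apply(s["force"]))
E
```

```text
time_s: 16.42
ee_pos: [571.1, 110.5, 124.8]
ee_rot: [-90.1, -0.2, -153.5]
force: [-4.8, -2.2, 2.4]
gripper_width: 28.9
[571.12772817 110.52316552 124.75273627] [-5.09462464 -2.56791618  1.80079475] [ 5.71159514 -1.78027594  0.02353764]
```

View pics/q2.png

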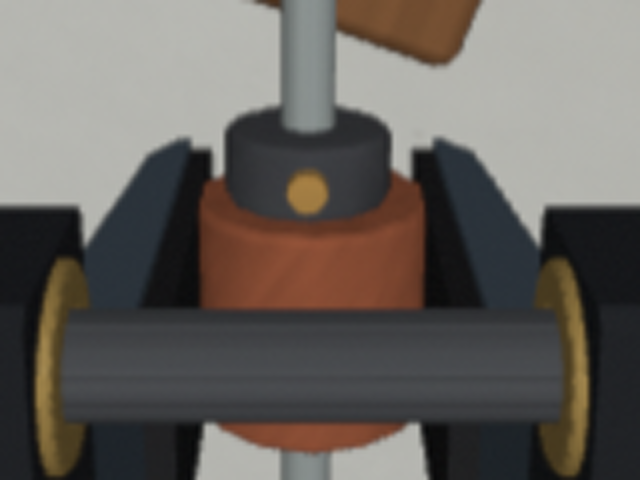

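```bash
python3 -m handwheel '[[0.1,[0.3,0,0],[0,0,0]],[0.1,[0,0.8,0],[0,0,0]],[0.1,[0,0.8,0],[0,0,0]],[0.1,[0,0.8,0],[0,0,0]],[0.1,[0,0.8,0],[0,0,0]],[0.1,[0,0.8,0],[0,0,0]],[0.1,[0,0.4,0],[0,0,0]],[0.1,[0,0,0],[0,0,0]],[0.1,[0,0,0],[0,0,0]],[0.1,[0,0,0],[0,0,0]]]' 12
python3 - <<'E'
from plan import *
im=env.grab_frame("wrist")[:,:,::-1]; cv2.imwrite("pics/r_wrist.png",im)
cv2.imwrite("pics/r2.png",cv2.resize(im[190:310,200:360],None,fx=4,fy=4,interpolation=cv2.INTER_CUBIC))
p,r,s=cur(); print(p,s["force"],r.inv().apply(s["force"]))
E
```

```text
time_s: 17.3
ee_pos: [571.2, 110.6, 121.9]
ee_rot: [-90.1, -0.1, -153.5]
force: [-7.1, -3.0, 8.6]
gripper_width: 29.1
[571.24231992 110.65178637 121.93909869] [-7.41015347 -3.23901066  8.6246909 ] [ 8.09188745 -8.61000599 -0.41953756]
```

View pics/r2.png

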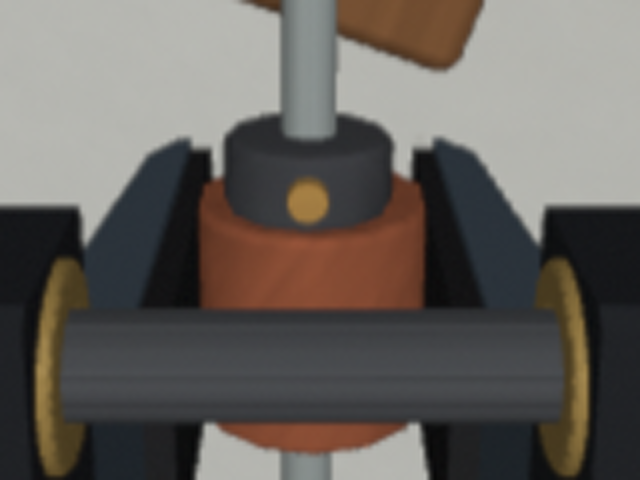

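```bash
python3 -m handwheel '[[0.1,[0.2,-0.7,0],[0,0,0]],[0.1,[0.2,-0.2,0],[0,0,0]],[0.1,[0,0,0],[0,0,0]],[0.34,[0,0,0],[0,0,0]],[0.36,[0,0,0],[0,0,0]],[0.38,[0,0,0],[0,0,0]],[0.4,[0,0,0],[0,0,0]],[0.45,[0,0,0],[0,0,0]],[0.45,[0,0,0],[0,0,0]],[0.45,[0,0,0],[0,0,0]]]'
python3 - <<'E'
from plan import *
im=env.grab_frame("wrist")[:,:,::-1]; cv2.imwrite("pics/s_wrist.png",im)
cv2.imwrite("pics/s2.png",cv2.resize(im[190:310,200:360],None,fx=4,fy=4,interpolation=cv2.INTER_CUBIC))
p,r,s=cur(); print(p,s["gripper_width"],r.inv().apply(s["force"]))
E
```

```text
time_s: 18.18
ee_pos: [572.2, 110.9, 121.5]
ee_rot: [-90.1, 0.0, -153.5]
force: [0.3, 0.3, -0.3]
gripper_width: 41.1
[572.11850668 110.91840241 121.5160122 ] 41.07252673233473 [-0.63667713  0.38057695 -0.45311118]
```

View pics/s2.png

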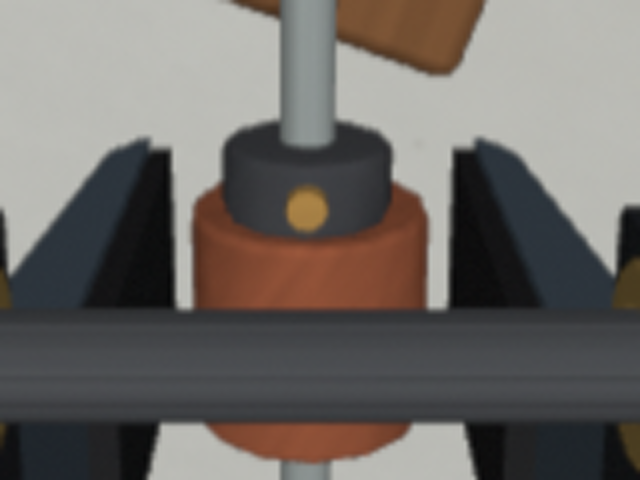

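```bash
python3 -m handwheel '[[0.6,[0,0,0],[0,0,0]],[0.6,[0,0,0],[0,0,0]],[0.6,[0,0,0],[0,0,0]],[0.6,[0,-4,0],[0,0,0]],[0.6,[0,-8,0],[0,0,0]],[0.6,[0,-14,0],[0,0,0]],[0.6,[0,-20,0],[0,0,0]],[0.6,[0,-20,0],[0,0,0]],[0.6,[0,-10,0],[0,0,0]],[0.6,[0,0,0],[0,0,0]]]'
python3 -m handwheel '[[0.6,[0,-10,0],[0,0,0]],[0.6,[5,-20,0],[0,0,0]],[0.6,[10,-20,0],[0,0,0]],[0.6,[10,-20,0],[0,0,0]],[0.6,[10,-20,0],[0,0,0]],[0.6,[5,-10,0],[0,0,0]],[0.6,[0,0,0],[0,0,0]],[0.6,[0,0,0],[0,0,0]],[0.6,[0,0,0],[0,0,0]],[0.6,[0,0,0],[0,0,0]]]'
python3 - <<'E'
from plan import *
ims={}
for n in ("wrist","scene","top"):
    im=env.grab_frame(n)[:,:,::-1]; cv2.imwrite(f"pics/t_{n}.png",im); ims[n]=im
    for l in ("test_ring","glaze_jar","timer"):
        x=env.masks_of(n,l)
        if x: print(n,l,x[0]["p"],x[0]["location"])
a=cv2.resize(ims["wrist"][120:320,180:380],(400,400),interpolation=cv2.INTER_CUBIC)
b=cv2.resize(ims["scene"][165:245,260:340],(400,400),interpolation=cv2.INTER_CUBIC)
cv2.imwrite("pics/t2.png",np.hstack([a,b]))
E
```

```text
time_s: 19.07
ee_pos: [573.7, 111.1, 200.8]
ee_rot: [-90.0, 0.4, -153.5]
force: [0.1, 0.0, 0.2]
gripper_width: 54.7
time_s: 19.9
ee_pos: [536.0, 92.9, 295.8]
ee_rot: [-90.2, -0.2, -153.5]
force: [-0.0, -0.3, 0.2]
gripper_width: 54.7
wrist test_ring 0.78 [279.1, 157.7]
wrist timer 0.85 [198.8, 232.8]
scene test_ring 0.63 [297.1, 190.3]
scene glaze_jar 0.73 [430.1, 259.6]
scene timer 0.65 [230.7, 271.4]
top glaze_jar 0.71 [379.4, 163.4]
```

View pics/t2.png

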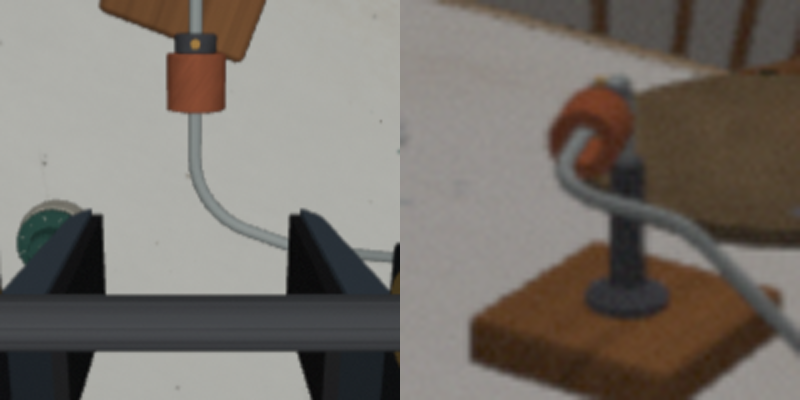

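View pics/t_scene.png

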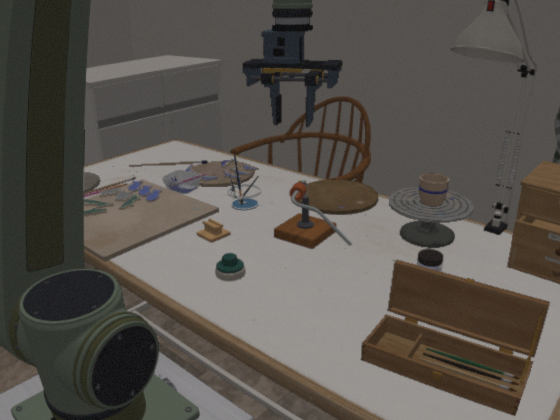

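Run:
```python
import cv2
im=cv2.imread("pics/t_wrist.png")[125:185,245:315]
cv2.imwrite("pics/t3.png",cv2.resize(cv2.convertScaleAbs(im,alpha=1.6),None,fx=10,fy=10,interpolation=cv2.INTER_CUBIC))
```

```text
(no output)
```

View pics/t3.png

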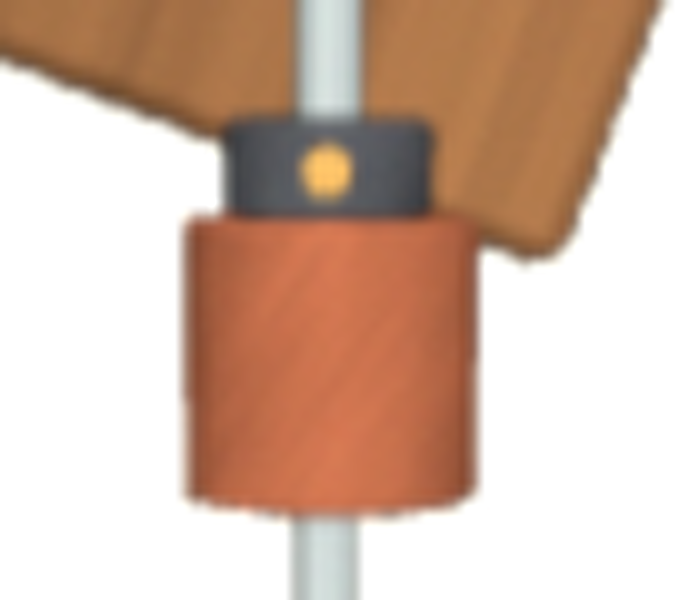

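The close-up from the wrist camera shows the ring face meeting the stop disc with no visible gap. It is hanging on the rod and the gripper is well clear, so I'm handing in.

```bash
python3 -c "
from workcell import env
print(env.state()['force'],env.state()['time_s']); print(env.job_done())"
```

```text
[ 0.25755202  0.19730369 -0.14531098] 20.5
the job is handed in; nothing more can be done
None
```

The ring is on the rail, hanging up against the round stop. I handed the job in at 20.5 s of the 58 s allowed.

- **What I did:** I gripped the ring on its stand with 20 N and threaded it onto the slanted end. I slid it round both bends, turning it with the rod, until it touched the stop at about 6 N. I then lowered it onto the rod, opened the fingers and backed away upwards. The highest force I read was about 12 N, while lowering it.
- **Last checks:** In the final wrist picture the ring face meets the stop disc with no visible gap. The fingers are clear and the wrist force is near zero. The timer is where it stood, within 1 px. The jar reads 2 px off in two cameras, about 3–4 mm; the arm never came near it, so I put that down to detection noise.
- **Checks that disagreed:**
    - The finger opening read about 29 mm on the 32 mm ring. The grip held throughout, so I take this as soft pads or a reading offset.
    - The wrist camera put the rail about 1.5 mm from the top-camera fit. I corrected for this before the second bend.
    - In the last top view the network reported neither the ring nor the timer. The arm had blocked much of that view in earlier pictures.

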